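# Stack the tea tins, full ones below and empty ones above

## Robot

A 7-joint arm with a two-finger parallel gripper is mounted at the origin on the work surface. World frame = base frame: x ahead of the robot, y to its left, z up, the work surface at z = 0. Lengths are in m, angles in rad, forces in N, time in s.
With the tool pointing down it reaches from about 0.35 to 0.9 m from the base axis. Payload 8.1 kg.
Tool frame: the origin (TCP) lies on the centre line of the jaws, within the pads' length; the fingertips stand 22 mm ahead of it and the grasp point (between the pads) lies 3 mm ahead of it (r.nose_length is the distance from the TCP to the fingertips, in m); z points along the fingers, y is the direction in which the jaws open and shut (so a half turn about z gives the same grasp; the last joint's range is limited). The gripper opens to 85 mm and grips with 20 to 120 N. Pads are 22 mm wide; open, the fingers measure 114 mm over their backs; the gripper's body (76 mm by 85 mm) begins 54 mm behind the grasp point. The pads swing forward as they close: fully open they stand 13 mm farther back than shut.
Start: joints at [-1.289, 0.434, 0.025, 1.573, -0.012, 1.134, -0.075], TCP at [0.235, 0.579, 0.253] pointing down, gripper open.
Joint ranges: [-2.62, 2.62], [-0.44, 2.09], [-1.27, 1.32], [0.08, 2.57], [-1.32, 4.46], [0.12, 2], [-2.74, 2.74]. Speed limits (rad/s): [2.22, 2.22, 3.01, 3.01, 3.14, 3.14, 3.14].

## Interface

Orientations are given as a rotation vector (axis times angle).
In Python, from workcell import r, viewer, workorder gives the robot as it stands.
- The arm moves only by the tool move_arm, never from a script. Its argument "moves" is a list of rows, each a list of 3 entries, a list of its own where there are three numbers: the finger opening in mm, from 0 to 85.4, then the shift along the tool's x, y, z in units of 25 mm (1.0 is 25 mm), then the turn about the tool's z in units of 5 degrees (1.0 is 5 degrees). A call has 1 to 10 rows; each row shifts and turns the commanded pose from where the row before left it, along the tool's axes as they then stand; what a row does not reach is not made up. A row lasts 1/12 s, in which the tool goes at most 41.7 mm and 7.16 degrees, less where a joint would pass 70% of its speed; a pose out of reach is approached as far as the arm can. A call is refused whole if a number of a shift passes 1 or a number of a turn 1, either way. A call with a gripper value outside its range is refused whole. The fingers move at their own pace and stop on an object; "force" is the grip in N (left out, the last holds). Time passes only in rows, so rows that do not move let the fingers close. It gives the time, the measured TCP pose, the force and the opening at its end, in the units of the state.
- r.get_state(): the state, without advancing time (a new reading comes with each control period).
- viewer.grab_frame(name): name is "side" or "top"; returns a dict with "color" (400x640x3 uint8, red, green, blue), "camera_matrix" (3x3 intrinsics, pixels), "R" (3x3) and "t" (3): a world point X has camera coordinates R X + t. Camera axes: x right, y down, z forward; pixel columns grow to the right and rows downward; lengths in m; the calibration is good to about 2 mm. A picture is of the moment at which its call begins. There is no depth.
- workorder.job_done(): hands the job in, once; it reports no verdict.
The state is a dict: "clock": time; "qpos": joint angles; "qd": joint speeds; "joint_efforts": joint torques, N m; "tool_pos": TCP position; "tcp_rot": TCP orientation; "force": force on the tool from outside, world axes, zero at the start; "ft_torque": the same for the moment, N m; "gripper_width": finger opening in m.
Only numpy, scipy, OpenCV 4.12 (cv2) and the standard library are available. Lean on these libraries where they do the work, as an engineer would, in place of code of your own. Each camera call takes 0.05 s, during which the arm holds its last target.

## Task

Some of the look-alike tea tins are full and some are empty, which only lifting them to feel their weight will tell: stand all the full ones, and no empty one, upright in the green tray. Then lay the separator board, handle up, level on top of the full tins and centred over the tray, and only after that stand all the empty tins upright on the board. Do not knock over or shove aside the jar of preserve or the sugar tin.

Things in the scene. Friction and masses are not known exactly. Their poses are not given: they have to be found in the camera images.
- tin_1_mid (a point): one of the look-alike closed tea tins (five or six of them stand on the trolley, three or four of them full; absent ones read None): upright plain aluminium cylinder with a dark steel lid, 58 mm across, 85 mm high. Some are full (about 360 to 480 g), the others empty (about 75 to 105 g); nothing but the weight tells which, and the numbers in the names mean nothing. The point is the tin's centre, 42.5 mm above its underside, z along the tin's axis
- tin_2_mid (a point): one of the look-alike closed tea tins (five or six of them stand on the trolley, three or four of them full; absent ones read None): upright plain aluminium cylinder with a dark steel lid, 58 mm across, 85 mm high. Some are full (about 360 to 480 g), the others empty (about 75 to 105 g); nothing but the weight tells which, and the numbers in the names mean nothing. The point is the tin's centre, 42.5 mm above its underside, z along the tin's axis
- tin_3_mid (a point): one of the look-alike closed tea tins (five or six of them stand on the trolley, three or four of them full; absent ones read None): upright plain aluminium cylinder with a dark steel lid, 58 mm across, 85 mm high. Some are full (about 360 to 480 g), the others empty (about 75 to 105 g); nothing but the weight tells which, and the numbers in the names mean nothing. The point is the tin's centre, 42.5 mm above its underside, z along the tin's axis
- tin_4_mid (a point): one of the look-alike closed tea tins (five or six of them stand on the trolley, three or four of them full; absent ones read None): upright plain aluminium cylinder with a dark steel lid, 58 mm across, 85 mm high. Some are full (about 360 to 480 g), the others empty (about 75 to 105 g); nothing but the weight tells which, and the numbers in the names mean nothing. The point is the tin's centre, 42.5 mm above its underside, z along the tin's axis
- tin_5_mid (a point): one of the look-alike closed tea tins (five or six of them stand on the trolley, three or four of them full; absent ones read None): upright plain aluminium cylinder with a dark steel lid, 58 mm across, 85 mm high. Some are full (about 360 to 480 g), the others empty (about 75 to 105 g); nothing but the weight tells which, and the numbers in the names mean nothing. The point is the tin's centre, 42.5 mm above its underside, z along the tin's axis
- tin_6_mid (a point): one of the look-alike closed tea tins (five or six of them stand on the trolley, three or four of them full; absent ones read None): upright plain aluminium cylinder with a dark steel lid, 58 mm across, 85 mm high. Some are full (about 360 to 480 g), the others empty (about 75 to 105 g); nothing but the weight tells which, and the numbers in the names mean nothing. The point is the tin's centre, 42.5 mm above its underside, z along the tin's axis
- tray_floor (a point): square green melamine tray, fixed, 190 mm by 190 mm outside, rim 16 mm high and 5 mm thick (180 mm by 180 mm inside), floor 5 mm thick. The point is the centre of the tray's inner floor, 5 mm above the trolley top; x and y run along its sides, z up
- board_grip (a point): loose wooden separator board, 170 mm by 170 mm, 8 mm thick, about 200 to 300 g, lying flat with an upright wooden bar handle fixed on its middle: bar 55 mm long (along x), 18 mm thick (along y), 32 mm high. The point is the centre of the bar, 16 mm above the board's upper face and 24 mm above its underside; z up
- jar_mid (a point): closed glass jar of apricot preserve with a brass lid, 68 mm across, 102 mm high, about 450 g, to be left alone. The point is its centre, 51 mm up
- sugar_mid (a point): steel sugar tin, wider and taller than the tea tins, 93 mm across, 142 mm high with its black knob, to be left alone. The point is on its axis, 65 mm up
Not all that is in view belongs to the job. What is shaped like the part that bears tin_1_mid but purple or red is not meant.

How it is judged:
On the way, in this order (a step that is already met when the one before it is completed fails the run):
1. every full tin, and no empty one, stands upright on the floor of the tray (full is told by the weight it bears down with) ((((x of tin_1_mid in the frame of tray_floor between -0.075 and 0.075 m and y of tin_1_mid in the frame of tray_floor between -0.075 and 0.075 m and z of tin_1_mid in the frame of tray_floor between 0.033 and 0.055 m and angle between tin_1_mid's own z axis and vertical below 0.15 rad) and contact force between tin_1 and anything else above 2.2 N) or (not (x of tin_1_mid in the frame of tray_floor between -0.075 and 0.075 m and y of tin_1_mid in the frame of tray_floor between -0.075 and 0.075 m and z of tin_1_mid in the frame of tray_floor between 0.033 and 0.055 m and angle between tin_1_mid's own z axis and vertical below 0.15 rad) and contact force between tin_1 and anything else below 2 N)) and (((x of tin_2_mid in the frame of tray_floor between -0.075 and 0.075 m and y of tin_2_mid in the frame of tray_floor between -0.075 and 0.075 m and z of tin_2_mid in the frame of tray_floor between 0.033 and 0.055 m and angle between tin_2_mid's own z axis and vertical below 0.15 rad) and contact force between tin_2 and anything else above 2.2 N) or (not (x of tin_2_mid in the frame of tray_floor between -0.075 and 0.075 m and y of tin_2_mid in the frame of tray_floor between -0.075 and 0.075 m and z of tin_2_mid in the frame of tray_floor between 0.033 and 0.055 m and angle between tin_2_mid's own z axis and vertical below 0.15 rad) and contact force between tin_2 and anything else below 2 N)) and (((x of tin_3_mid in the frame of tray_floor between -0.075 and 0.075 m and y of tin_3_mid in the frame of tray_floor between -0.075 and 0.075 m and z of tin_3_mid in the frame of tray_floor between 0.033 and 0.055 m and angle between tin_3_mid's own z axis and vertical below 0.15 rad) and contact force between tin_3 and anything else above 2.2 N) or (not (x of tin_3_mid in the frame of tray_floor between -0.075 and 0.075 m and y of tin_3_mid in the frame of tray_floor between -0.075 and 0.075 m and z of tin_3_mid in the frame of tray_floor between 0.033 and 0.055 m and angle between tin_3_mid's own z axis and vertical below 0.15 rad) and contact force between tin_3 and anything else below 2 N)) and (((x of tin_4_mid in the frame of tray_floor between -0.075 and 0.075 m and y of tin_4_mid in the frame of tray_floor between -0.075 and 0.075 m and z of tin_4_mid in the frame of tray_floor between 0.033 and 0.055 m and angle between tin_4_mid's own z axis and vertical below 0.15 rad) and contact force between tin_4 and anything else above 2.2 N) or (not (x of tin_4_mid in the frame of tray_floor between -0.075 and 0.075 m and y of tin_4_mid in the frame of tray_floor between -0.075 and 0.075 m and z of tin_4_mid in the frame of tray_floor between 0.033 and 0.055 m and angle between tin_4_mid's own z axis and vertical below 0.15 rad) and contact force between tin_4 and anything else below 2 N)) and (((x of tin_5_mid in the frame of tray_floor between -0.075 and 0.075 m and y of tin_5_mid in the frame of tray_floor between -0.075 and 0.075 m and z of tin_5_mid in the frame of tray_floor between 0.033 and 0.055 m and angle between tin_5_mid's own z axis and vertical below 0.15 rad) and contact force between tin_5 and anything else above 2.2 N) or (not (x of tin_5_mid in the frame of tray_floor between -0.075 and 0.075 m and y of tin_5_mid in the frame of tray_floor between -0.075 and 0.075 m and z of tin_5_mid in the frame of tray_floor between 0.033 and 0.055 m and angle between tin_5_mid's own z axis and vertical below 0.15 rad) and contact force between tin_5 and anything else below 2 N)) and (((x of tin_6_mid in the frame of tray_floor between -0.075 and 0.075 m and y of tin_6_mid in the frame of tray_floor between -0.075 and 0.075 m and z of tin_6_mid in the frame of tray_floor between 0.033 and 0.055 m and angle between tin_6_mid's own z axis and vertical below 0.15 rad) and contact force between tin_6 and anything else above 2.2 N) or (not (x of tin_6_mid in the frame of tray_floor between -0.075 and 0.075 m and y of tin_6_mid in the frame of tray_floor between -0.075 and 0.075 m and z of tin_6_mid in the frame of tray_floor between 0.033 and 0.055 m and angle between tin_6_mid's own z axis and vertical below 0.15 rad) and contact force between tin_6 and anything else below 2 N))), for 0.2 s.
2. the separator board lies level on the tins, centred over the tray (z of board_grip in the frame of tray_floor between 0.099 and 0.121 m and horizontal distance between board_grip and tray_floor below 0.045 m and angle between board_grip's own z axis and vertical below 0.1 rad), for 0.3 s.
3. every empty tin stands upright and released on the board, the full ones below ((((x of tin_1_mid in the frame of tray_floor between -0.075 and 0.075 m and y of tin_1_mid in the frame of tray_floor between -0.075 and 0.075 m and z of tin_1_mid in the frame of tray_floor between 0.033 and 0.055 m and angle between tin_1_mid's own z axis and vertical below 0.15 rad) and contact force between tin_1 and anything else above 2.6 N) or ((x of tin_1_mid in the frame of board_grip between -0.085 and 0.085 m and y of tin_1_mid in the frame of board_grip between -0.085 and 0.085 m and z of tin_1_mid in the frame of board_grip between 0.0165 and 0.037 m and angle between tin_1_mid's own z axis and vertical below 0.15 rad) and contact force between tin_1 and anything else below 2 N)) and (((x of tin_2_mid in the frame of tray_floor between -0.075 and 0.075 m and y of tin_2_mid in the frame of tray_floor between -0.075 and 0.075 m and z of tin_2_mid in the frame of tray_floor between 0.033 and 0.055 m and angle between tin_2_mid's own z axis and vertical below 0.15 rad) and contact force between tin_2 and anything else above 2.6 N) or ((x of tin_2_mid in the frame of board_grip between -0.085 and 0.085 m and y of tin_2_mid in the frame of board_grip between -0.085 and 0.085 m and z of tin_2_mid in the frame of board_grip between 0.0165 and 0.037 m and angle between tin_2_mid's own z axis and vertical below 0.15 rad) and contact force between tin_2 and anything else below 2 N)) and (((x of tin_3_mid in the frame of tray_floor between -0.075 and 0.075 m and y of tin_3_mid in the frame of tray_floor between -0.075 and 0.075 m and z of tin_3_mid in the frame of tray_floor between 0.033 and 0.055 m and angle between tin_3_mid's own z axis and vertical below 0.15 rad) and contact force between tin_3 and anything else above 2.6 N) or ((x of tin_3_mid in the frame of board_grip between -0.085 and 0.085 m and y of tin_3_mid in the frame of board_grip between -0.085 and 0.085 m and z of tin_3_mid in the frame of board_grip between 0.0165 and 0.037 m and angle between tin_3_mid's own z axis and vertical below 0.15 rad) and contact force between tin_3 and anything else below 2 N)) and (((x of tin_4_mid in the frame of tray_floor between -0.075 and 0.075 m and y of tin_4_mid in the frame of tray_floor between -0.075 and 0.075 m and z of tin_4_mid in the frame of tray_floor between 0.033 and 0.055 m and angle between tin_4_mid's own z axis and vertical below 0.15 rad) and contact force between tin_4 and anything else above 2.6 N) or ((x of tin_4_mid in the frame of board_grip between -0.085 and 0.085 m and y of tin_4_mid in the frame of board_grip between -0.085 and 0.085 m and z of tin_4_mid in the frame of board_grip between 0.0165 and 0.037 m and angle between tin_4_mid's own z axis and vertical below 0.15 rad) and contact force between tin_4 and anything else below 2 N)) and (((x of tin_5_mid in the frame of tray_floor between -0.075 and 0.075 m and y of tin_5_mid in the frame of tray_floor between -0.075 and 0.075 m and z of tin_5_mid in the frame of tray_floor between 0.033 and 0.055 m and angle between tin_5_mid's own z axis and vertical below 0.15 rad) and contact force between tin_5 and anything else above 2.6 N) or ((x of tin_5_mid in the frame of board_grip between -0.085 and 0.085 m and y of tin_5_mid in the frame of board_grip between -0.085 and 0.085 m and z of tin_5_mid in the frame of board_grip between 0.0165 and 0.037 m and angle between tin_5_mid's own z axis and vertical below 0.15 rad) and contact force between tin_5 and anything else below 2 N)) and (((x of tin_6_mid in the frame of tray_floor between -0.075 and 0.075 m and y of tin_6_mid in the frame of tray_floor between -0.075 and 0.075 m and z of tin_6_mid in the frame of tray_floor between 0.033 and 0.055 m and angle between tin_6_mid's own z axis and vertical below 0.15 rad) and contact force between tin_6 and anything else above 2.6 N) or ((x of tin_6_mid in the frame of board_grip between -0.085 and 0.085 m and y of tin_6_mid in the frame of board_grip between -0.085 and 0.085 m and z of tin_6_mid in the frame of board_grip between 0.0165 and 0.037 m and angle between tin_6_mid's own z axis and vertical below 0.15 rad) and contact force between tin_6 and anything else below 2 N))), for 0.2 s.
At the end, for the whole second after the job is handed in: each tin is either full and upright on the tray floor, centre within 75 mm of its middle along each side, or empty and upright on the board, centre within 85 mm of its middle; board level (0.1 rad) on the full tins, centre within 45 mm of the tray's (upright: 0.15 rad) (all of step 2 and all of step 3); the robot touches nothing.
It fails at once if the jar of preserve is knocked over or pushed more than 60 mm from where it stood (distance of jar_mid from where it was at the start of the episode above 0.06 m or angle between jar_mid's own z axis and vertical above 0.5 rad).
It fails at once if the sugar tin is knocked over or pushed more than 60 mm from where it stood (distance of sugar_mid from where it was at the start of the episode above 0.06 m or angle between sugar_mid's own z axis and vertical above 0.5 rad).
Of tin_1, tin_4, tin_6 only 2 to 3 are there at a start; the rules pass over those that are not, and their reading is None.
At some moment in a run one of board may be knocked a few centimetres aside while the robot is not near it.
It also fails if it takes over 210 s, if anything falls off the work surface, if the arm or the gripper's body presses on something with over 40 N, if the wrist force passes 120 N, or if a joint passes its speed limit or range.

## Working session

There is one attempt and no reset: what is moved stays moved. The work goes in short steps, Python scripts to look and compute and a tool call to move; the robot and the scene stay as the last step left them, time stands still between calls to the robot, and variables do not carry over. Pictures are saved under pics/ and viewed, and the job is handed in when it is done.

Besides the shell and the picture viewer there is one more tool, called after "Request:" as a command line: name --argument value ..., lists and objects as JSON in quotes. move_arm: Moves the arm, as the interface text tells. Its arguments: {"type":"object","properties":{"moves":{"type":"array"},"force":{"type":"number"}},"required":["moves"]}

```bash
ls; mkdir -p pics
python3 - <<'E'
from workcell import r, viewer
import cv2, numpy as np
s=r.get_state(); print(s, r.nose_length)
for n in ("top","side"):
    f=viewer.grab_frame(n); cv2.imwrite(f"pics/{n}0.png",f["color"][:,:,::-1])
    print(n,f["camera_matrix"].tolist(),f["R"].tolist(),f["t"].tolist(), -f["R"].T@f["t"])
E
```

```text
pics
{'clock': 0.0, 'qpos': array([-1.28858394,  0.43521028,  0.02496792,  1.57414583, -0.01157782,
        1.13400406, -0.07511691]), 'qd': array([ 2.77557559e-05,  3.48024835e-04,  2.67571787e-05,  7.38587452e-04,
       -6.22125409e-04, -5.57711853e-04, -1.49465041e-03]), 'joint_efforts': array([ 7.19859836e-04, -6.70472932e+01,  1.02547579e+00, -3.16195464e+01,
        1.56028307e-02,  1.26811315e-02, -3.65813662e-05]), 'tool_pos': array([0.23448452, 0.57880892, 0.25251494]), 'tcp_rot': array([-6.00823770e-01, -3.08345302e+00,  2.53866265e-03]), 'force': array([ 0.43319545, -0.58726126, -0.38462934]), 'ft_torque': array([0.02268306, 0.01553116, 0.0059186 ]), 'gripper_width': 0.08513764552162774} 0.022
top [[485.3926847030944, 0.0, 324.41890870931246], [0.0, 485.3926847030944, 197.8637790917706], [0.0, 0.0, 1.0]] [[-0.14030375037224457, -0.9900997986798356, -0.004152864750000229], [-0.9671426813054703, 0.1379463076719042, -0.2135552626299659], [0.21201389489547204, -0.025946191509299665, -0.9769221583715942]] [0.044428434515699264, 0.5148500652310442, 1.036296279526507] [ 2.84457738e-01 -1.45139705e-04  1.12251424e+00]
side [[430.7835005792327, 0.0, 318.7154712976525], [0.0, 430.7835005792327, 199.29574541730176], [0.0, 0.0, 1.0]] [[0.9159370377402645, -0.40067228966235535, 0.022826721015399818], [-0.21444788572455795, -0.5367194262474303, -0.8160541414617635], [0.339221825954428, 0.7425590709063854, -0.5775245267612353]] [-0.4799818726468852, 0.1512821142950486, 0.9312203476683434] [ 0.15618504 -0.8026055   0.6722134 ]
```

View pics/top0.png

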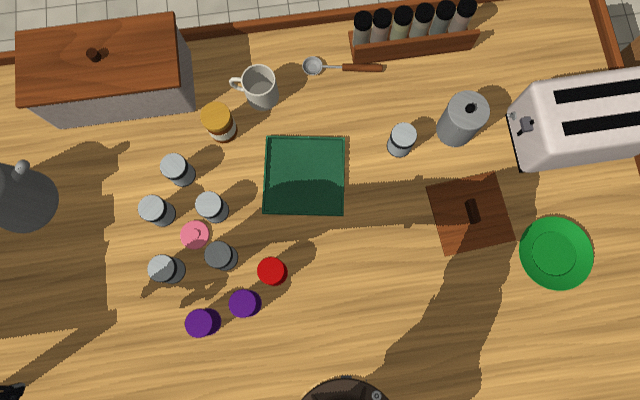

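View pics/side0.png

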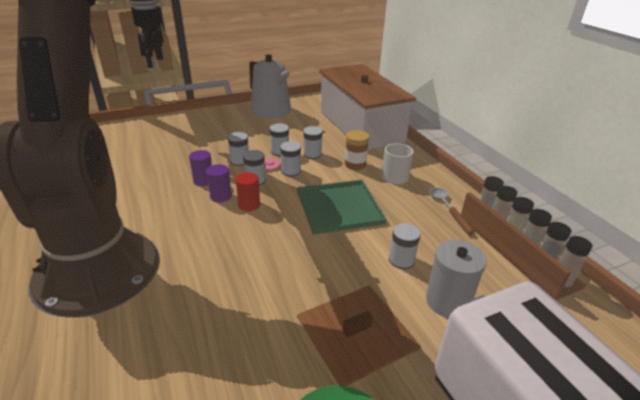

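Top view: six aluminium tins with grey lids near (174,166), (152,208), (210,205), (162,268), (219,254) and (403,138). Tin look-alikes: purple (202,322) and (244,303), red (271,271), the pink ring (195,235), jar (218,120), sugar tin (465,110), mug, and spice jars. The board is at (471,213) and the tray at (305,175). The green plate (556,252) is not the tray.

```bash
cat > h.py <<'E'
from workcell import r, viewer
import cv2, numpy as np
from scipy.spatial.transform import Rotation as Ro
def grab(n,save=None):
    f=viewer.grab_frame(n); f["bgr"]=np.ascontiguousarray(f["color"][:,:,::-1])
    if save: cv2.imwrite(f"pics/{save}.png",f["bgr"])
    return f
def ray(f,u,v,z):
    d=f["R"].T@np.linalg.inv(f["camera_matrix"])@np.array([u,v,1.]); c=-f["R"].T@f["t"]
    return c+d*(z-c[2])/d[2]
def proj(f,X):
    p=f["camera_matrix"]@(f["R"]@np.asarray(X,float)+f["t"]); return p[:2]/p[2]
def circ(X,rad,n=48):
    a=np.linspace(0,2*np.pi,n); return [np.array([X[0]+rad*np.cos(t),X[1]+rad*np.sin(t),X[2]]) for t in a]
def st():
    s=r.get_state(); R=Ro.from_rotvec(s["tcp_rot"]).as_matrix()
    print("t %.2f pos %s w %.1f F %s T %s"%(s["clock"],s["tool_pos"].round(4),s["gripper_width"]*1e3,s["force"].round(2),s["ft_torque"].round(2)))
    print(" x",R[:,0].round(3),"y",R[:,1].round(3),"z",R[:,2].round(3)," q7 %.2f"%s["qpos"][6])
    return s,R
def go(target,R=None):
    s,R=st(); d=R.T@(np.array(target)-s["tool_pos"])/0.025; print(" shift units",d.round(2)); return d
E
python3 - <<'E'
from h import *
f=grab("top"); g=grab("side")
im=f["bgr"]; 
big=cv2.resize(im[140:340,120:280],None,fx=4.5,fy=3*1.5*0+3,interpolation=cv2.INTER_CUBIC) if 0 else cv2.resize(im[140:300,120:280],None,fx=3.7,fy=3.7,interpolation=cv2.INTER_CUBIC)
cv2.imwrite("pics/c1.png",big)
big=cv2.resize(im[80:260,370:530],None,fx=3.3,fy=3.3,interpolation=cv2.INTER_CUBIC); cv2.imwrite("pics/c2.png",big)
for u,v in [(174,165),(152,207),(210,204),(162,267),(219,254),(404,137)]: print(im[v,u],ray(f,u,v,.085).round(3))
E
```

```text
[178 179 176] [0.631 0.293 0.085]
[180 184 179] [0.543 0.348 0.085]
[181 184 181] [0.531 0.222 0.085]
[186 187 184] [0.409 0.335 0.085]
[111 111 109] [0.42  0.212 0.085]
[182 186 183] [ 0.623 -0.224  0.085]
```

View pics/c1.png

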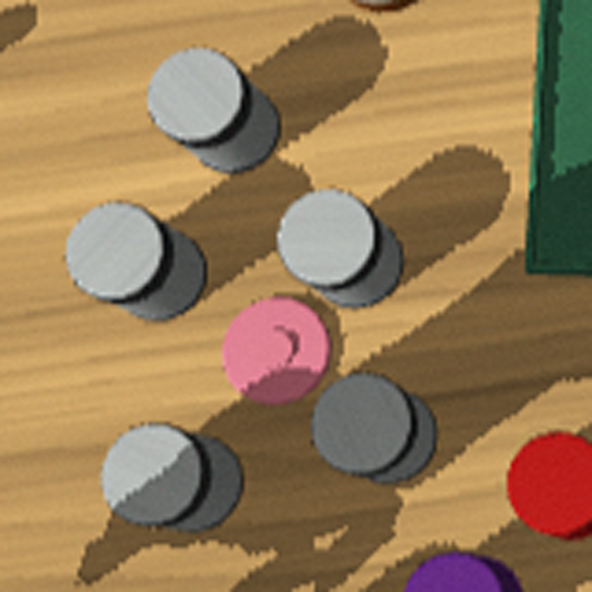

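View pics/c2.png

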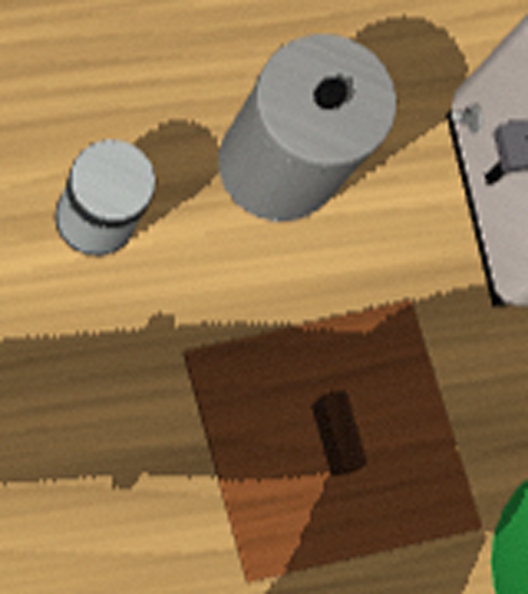

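Run:
```python
from h import *
f=grab("top"); g=grab("side")
im=f["bgr"].copy(); si=g["bgr"].copy()
hsv=cv2.cvtColor(im,cv2.COLOR_BGR2HSV)
m=cv2.inRange(hsv,(70,80,20),(95,255,160)); m[:, :255]=0; m[:,360:]=0
c=max(cv2.findContours(m,0,1)[0],key=cv2.contourArea); q=cv2.approxPolyDP(c,6,True)[:,0]; q2=cv2.boxPoints(cv2.minAreaRect(c))
print("tray",[ray(f,*p,.016).round(3).tolist() for p in q]); 
P=np.array([ray(f,*p,.016) for p in q]); print(P.mean(0))
b=np.array([(185,352),(411,303),(482,528),(247,582)])/3.3+[370,80]
B=np.array([ray(f,*p,.008) for p in b]); print("board",B.round(3).tolist(),B.mean(0), [np.linalg.norm(B[i]-B[i-1]).round(3) for i in range(4)])
e=B[3]-B[0]; print("yaw", np.degrees(np.arctan2(*(B[0]-B[3])[[1,0]])),np.degrees(np.arctan2(*(B[1]-B[2])[[1,0]])))
hb=np.array([(330,398),(352,468)])/3.3+[370,80]
H=[ray(f,*p,.040) for p in hb]; print("bar",H)
T=[ray(f,u,v,.085) for u,v in [(173.2,165.9),(151.4,207.8),(208.6,204.9),(161.4,268.1),(217.8,254.6),(403.9,134.9)]]
for t in T:
    print(t.round(3))
    for ff,ii in((f,im),(g,si)):
        for z in (.085,0):
            cv2.polylines(ii,[np.array([proj(ff,x) for x in circ([t[0],t[1],z],.029)]).round().astype(int)],True,(0,0,255) if z else (255,0,0),1)
for t in [ray(f,218,112,.102),ray(f,468,108,.13)]: print("jar/sugar",t)
for ff,ii in((f,im),(g,si)):
    cv2.polylines(ii,[np.array([proj(ff,x) for x in B]).round().astype(int)],True,(0,255,255),1)
    cv2.polylines(ii,[np.array([proj(ff,x) for x in P]).round().astype(int)],True,(0,255,255),1)
cv2.imwrite("pics/o1.png",cv2.resize(im[90:290,120:540],None,fx=1.9,fy=1.9)); cv2.imwrite("pics/o2.png",cv2.resize(si[100:390,180:520],None,fx=2,fy=2))
```

```text
tray [[0.695, 0.088, 0.016], [0.512, 0.119, 0.016], [0.479, -0.064, 0.016], [0.663, -0.097, 0.016]]
[0.5872168 0.0114506 0.016    ]
board [[0.519, -0.271, 0.008], [0.532, -0.439, 0.008], [0.366, -0.453, 0.008], [0.352, -0.283, 0.008]] [ 0.4421715  -0.36139495  0.008     ] [np.float64(0.168), np.float64(0.168), np.float64(0.167), np.float64(0.17)]
yaw 4.181129480987782 4.854914713397187
bar [array([ 0.46624777, -0.3561904 ,  0.04      ]), array([ 0.41613926, -0.36109728,  0.04      ])]
[0.629 0.295 0.085]
[0.541 0.349 0.085]
[0.53  0.225 0.085]
[0.407 0.336 0.085]
[0.419 0.215 0.085]
[ 0.628 -0.225  0.085]
jar/sugar [0.73460913 0.18120001 0.102     ]
jar/sugar [ 0.65409635 -0.36428077  0.13      ]
```

View pics/o1.png

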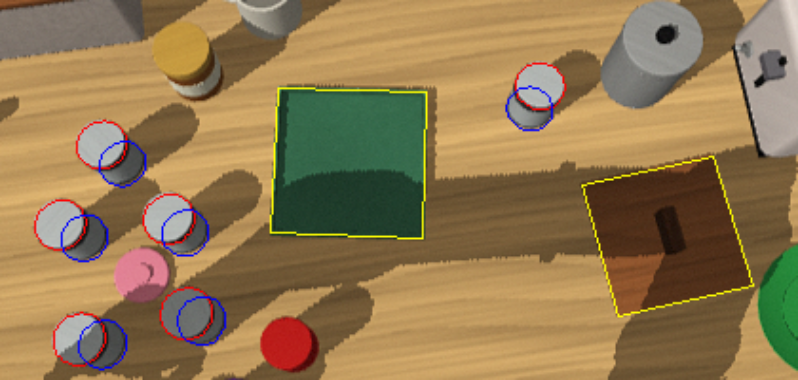

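View pics/o2.png

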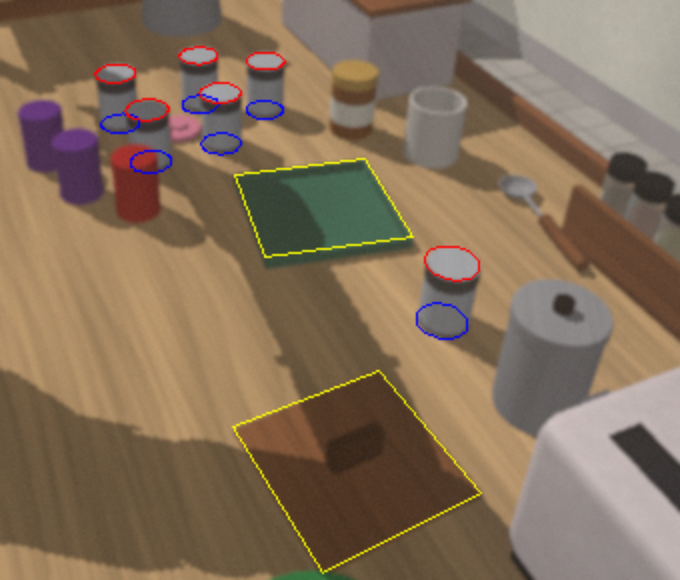

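Request:
move_arm --moves '[[85, [0, 0, 0], -1], [85, [0, 0, 0], -1], [85, [0, 0, 0], -1], [85, [0, 0, 0], -1], [85, [0, 0, 0], -0.4]]' --force 40

```text
clock: 0.72
tool_pos: [0.2347, 0.5792, 0.2532]
tcp_rot: [0.007, -3.142, 0.0]
force: [0.1, -0.3, 0.2]
gripper_width: 0.0847
```

Request:
move_arm --moves '[[85, [-0.6, -0.9, 0], 0], [85, [-0.7, -1, 0.2], 0], [85, [-0.7, -1, 0.2], 0], [85, [-0.7, -1, 0.2], 0], [85, [-0.7, -1, 0.2], 0], [85, [-0.7, -1, 0.2], 0], [85, [-0.7, -1, 0.2], 0], [85, [-0.7, -1, 0.2], 0], [85, [-0.7, -1, 0.2], 0], [85, [-0.7, -0.8, 0.2], 0]]'

```text
clock: 1.55
tool_pos: [0.4077, 0.3345, 0.2082]
tcp_rot: [0.003, 3.141, -0.001]
force: [0.9, 0.9, -0.6]
gripper_width: 0.0849
```

```bash
python3 -c "
from h import *
go([.407,.336,.052])"
```

```text
t 1.55 pos [0.4077 0.3345 0.2082] w 84.9 F [ 0.86  0.89 -0.55] T [-0.04  0.03 -0.02]
 x [-1.     0.002 -0.   ] y [ 0.002  1.    -0.   ] z [ 0. -0. -1.]  q7 0.79
 shift units [0.03 0.06 6.25]
```

Request:
move_arm --moves '[[85, [0, 0, 0.8], 0], [85, [0, 0, 0.9], 0], [85, [0, 0, 0.9], 0], [85, [0, 0, 0.9], 0], [85, [0, 0, 0.9], 0], [85, [0, 0, 0.9], 0], [85, [0, 0, 0.6], 0], [85, [0, 0, 0.3], 0], [85, [0, 0, 0], 0]]'

```text
clock: 2.3
tool_pos: [0.4062, 0.336, 0.0519]
tcp_rot: [-0.001, -3.14, 0.003]
force: [-0.3, -0.0, -0.2]
gripper_width: 0.0849
```

Request:
move_arm --moves '[[48, [0, 0, 0], 0], [48, [0, 0, 0], 0], [48, [0, 0, 0], 0], [48, [0, 0, 0], 0], [48, [0, 0, 0], 0], [48, [0, 0, 0], 0], [48, [0, 0, 0], 0], [48, [0, 0, 0], 0]]'

```text
clock: 2.97
tool_pos: [0.4076, 0.3376, 0.0547]
tcp_rot: [0.001, 3.14, 0.003]
force: [-0.6, 0.6, 7.0]
gripper_width: 0.0572
```

Request:
move_arm --moves '[[48, [0, 0, -0.4], 0], [48, [0, 0, -0.5], 0], [48, [0, 0, -0.4], 0], [48, [0, 0, -0.2], 0], [48, [0, 0, 0], 0], [48, [0, 0, 0], 0], [48, [0, 0, 0], 0], [48, [0, 0, 0], 0]]'

```text
clock: 3.63
tool_pos: [0.4066, 0.3364, 0.0903]
tcp_rot: [-0.001, -3.141, 0.001]
force: [-0.7, 0.6, -3.0]
gripper_width: 0.057
```

```bash
python3 -c "
from h import *
st();f=grab('top','p1');st();f=grab('side','p2')
cv2.imwrite('pics/p2c.png',cv2.resize(f['bgr'][60:260,140:460],None,fx=2.4,fy=2.4))"
```

```text
t 3.63 pos [0.4066 0.3364 0.0903] w 57.0 F [-0.75  0.64 -2.96] T [ 0.   -0.01  0.03]
 x [-1.     0.001  0.001] y [ 0.001  1.    -0.001] z [-0.001 -0.001 -1.   ]  q7 0.78
t 3.68 pos [0.4066 0.3363 0.0903] w 57.4 F [-0.55  0.02 -3.5 ] T [ 0.01 -0.02  0.04]
 x [-1.     0.001  0.001] y [ 0.001  1.    -0.001] z [-0.001 -0.001 -1.   ]  q7 0.78
```

View pics/p2c.png

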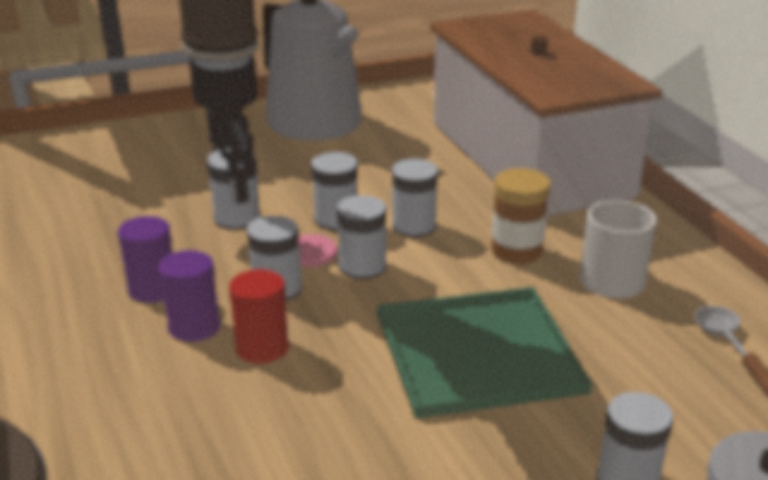

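Tin D at (0.407, 0.336) weighs about 3.3 N, so it is full and goes to tray slot S2.

Request:
move_arm --moves '[[48, [0, 0, -0.5], 0], [48, [0, 0, -0.9], 0], [48, [0, 0, -1], 0], [48, [0, 0, -0.7], 0], [48, [0, 0, -0.3], 0], [48, [0, 0, 0], 0], [48, [0, 0, 0], 0]]'

```text
clock: 4.32
tool_pos: [0.4067, 0.3364, 0.1752]
tcp_rot: [-0.001, -3.141, 0.0]
force: [0.2, -0.1, -4.4]
gripper_width: 0.0574
```

Request:
move_arm --moves '[[48, [-0.2, -0.5, 0], 0], [48, [-0.3, -1, 0], 0], [48, [-0.3, -1, 0], 0], [48, [-0.3, -1, 0], 0], [48, [-0.3, -1, 0], 0], [48, [-0.3, -1, 0], 0], [48, [-0.3, -1, 0], 0], [48, [-0.3, -1, 0], 0], [48, [-0.3, -1, 0], 0], [48, [-0.3, -1, 0], 0]]'

```text
clock: 5.15
tool_pos: [0.4784, 0.0975, 0.1742]
tcp_rot: [-0.001, -3.139, 0.002]
force: [0.6, 0.4, -2.7]
gripper_width: 0.0572
```

Request:
move_arm --moves '[[48, [-0.4, -1, 0], 0], [48, [-0.4, -1, 0], 0], [48, [-0.4, -1, 0], 0], [48, [-0.4, -1, 0], 0], [48, [-0.2, -0.8, 0], 0], [48, [-0.2, -0.4, 0], 0], [48, [0, 0, 0], 0], [48, [0, 0, 0], 0]]'

```text
clock: 5.82
tool_pos: [0.5285, -0.0308, 0.1746]
tcp_rot: [-0.003, -3.14, -0.0]
force: [-0.2, 1.2, -4.3]
gripper_width: 0.0573
```

```bash
python3 -c "
from h import *
go([.5286,-.0308,.0597])"
```

```text
t 5.82 pos [ 0.5285 -0.0308  0.1746] w 57.3 F [-0.15  1.2  -4.27] T [ 0.05 -0.03  0.01]
 x [-1.     0.002  0.002] y [0.002 1.    0.   ] z [-0.002  0.    -1.   ]  q7 1.59
 shift units [-0.01 -0.    4.6 ]
```

Request:
move_arm --moves '[[48, [0, 0, 0.7], 0], [48, [0, 0, 0.9], 0], [48, [0, 0, 0.9], 0], [48, [0, 0, 0.9], 0], [48, [0, 0, 0.6], 0], [48, [0, 0, 0.35], 0], [48, [0, 0, 0.15], 0], [48, [0, 0, 0.1], 0], [48, [0, 0, 0], 0]]'

```text
clock: 6.57
tool_pos: [0.5293, -0.0304, 0.061]
tcp_rot: [0.0, 3.141, 0.0]
force: [0.5, -0.1, -3.4]
gripper_width: 0.0571
```

Request:
move_arm --moves '[[85, [0, 0, 0], 0], [85, [0, 0, 0], 0], [85, [0, 0, 0], 0], [85, [0, 0, 0], 0], [85, [0, 0, 0], 0]]'

```text
clock: 6.98
tool_pos: [0.5295, -0.031, 0.0613]
tcp_rot: [0.002, 3.141, 0.0]
force: [-0.1, -0.6, 0.5]
gripper_width: 0.0852
```

Request:
move_arm --moves '[[85, [0, 0, -0.6], 0], [85, [0, 0, -0.9], 0], [85, [0, 0, -0.9], 0], [85, [0, 0, -1], 0], [85, [0.2, 0.5, -1], 0], [85, [0.3, 0.7, -0.6], 0], [85, [0.4, 0.9, 0], 0], [85, [0.4, 0.9, 0], 0], [85, [0.4, 0.9, 0], 0], [85, [0.4, 0.9, 0], 0]]'

```text
clock: 7.82
tool_pos: [0.4762, 0.09, 0.1862]
tcp_rot: [0.002, 3.141, 0.0]
force: [0.2, 0.9, 0.1]
gripper_width: 0.0852
```

Request:
move_arm --moves '[[85, [0.4, 0.9, 0], 0], [85, [0.4, 0.9, 0], 0], [85, [0.4, 0.9, 0], 0], [85, [0.4, 0.9, 0], 0], [85, [0.4, 0.8, 0], 0], [85, [0.2, 0.4, 0], 0], [85, [0, 0, 0], 0]]'

```text
clock: 8.4
tool_pos: [0.4205, 0.2118, 0.186]
tcp_rot: [0.005, -3.141, -0.002]
force: [-0.5, 0.4, 0.2]
gripper_width: 0.0853
```

```bash
python3 -c "
from h import *
go([.419,.215,.052]);f=grab('top','q1')
cv2.imwrite('pics/q1c.png',cv2.resize(f['bgr'][60:340,100:460],None,fx=2.1,fy=2.1))
s=[ray(f,u,v,.09) for u,v in [(0,0)]];print(proj(f,[.5286,-.0308,.09]))"
```

```text
t 8.40 pos [0.4205 0.2118 0.186 ] w 85.3 F [-0.5   0.44  0.25] T [-0.04 -0.02 -0.01]
 x [-1.    -0.003  0.   ] y [-0.003  1.     0.001] z [-0.     0.001 -1.   ]  q7 1.01
 shift units [0.06 0.12 5.36]
[324.59508651 188.78463415]
```

View pics/q1c.png

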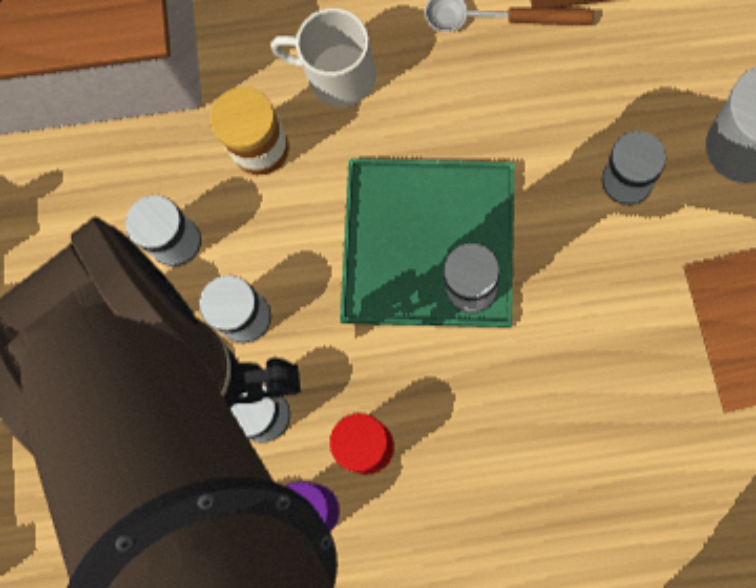

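The first full tin stands in the tray, its lid at crop pixel (471,271) as predicted. Next is tin E.

Request:
move_arm --moves '[[85, [0.05, 0.1, 0.5], 0], [85, [0, 0, 0.9], 0], [85, [0, 0, 0.9], 0], [85, [0, 0, 0.9], 0], [85, [0, 0, 0.9], 0], [85, [0, 0, 0.7], 0], [85, [0, 0, 0.4], 0], [85, [0, 0, 0.1], 0], [85, [0, 0, 0], 0]]'

```text
clock: 9.2
tool_pos: [0.4208, 0.2108, 0.0531]
tcp_rot: [-0.003, -3.141, 0.001]
force: [0.6, 0.1, 0.6]
gripper_width: 0.0849
```

Request:
move_arm --moves '[[48, [0, 0, 0], 0], [48, [0, 0, 0], 0], [48, [0, 0, 0], 0], [48, [0, 0, 0], 0], [48, [0, 0, 0], 0], [48, [0, 0, 0], 0], [48, [0, 0, 0], 0]]'

```text
clock: 9.78
tool_pos: [0.4214, 0.2121, 0.0546]
tcp_rot: [0.001, 3.14, 0.002]
force: [-0.7, -0.4, 4.9]
gripper_width: 0.0569
```

Request:
move_arm --moves '[[48, [0, 0, -0.4], 0], [48, [0, 0, -0.5], 0], [48, [0, 0, -0.4], 0], [48, [0, 0, -0.2], 0], [48, [0, 0, 0], 0], [48, [0, 0, 0], 0], [48, [0, 0, 0], 0]]'

```text
clock: 10.37
tool_pos: [0.4203, 0.2116, 0.0907]
tcp_rot: [-0.001, -3.141, 0.0]
force: [-0.2, -0.0, -1.3]
gripper_width: 0.0572
```

Request:
move_arm --moves '[[48, [0, 0, 0], 0]]'

```text
clock: 10.45
tool_pos: [0.4202, 0.2114, 0.0904]
tcp_rot: [-0.001, -3.141, 0.001]
force: [0.6, -0.3, 0.3]
gripper_width: 0.0572
```

Request:
move_arm --moves '[[48, [0, 0, 0], 0]]'

```text
clock: 10.53
tool_pos: [0.4202, 0.2115, 0.0904]
tcp_rot: [-0.001, -3.141, 0.001]
force: [-0.0, 0.4, -0.9]
gripper_width: 0.0573
```

Request:
move_arm --moves '[[48, [0, 0, 0], 0]]'

```text
clock: 10.62
tool_pos: [0.4204, 0.2115, 0.0904]
tcp_rot: [-0.001, -3.141, 0.001]
force: [-0.7, -0.9, -0.6]
gripper_width: 0.0574
```

```bash
python3 -c "
from h import *
go([.419,.215,.052]);go([.547,.0715,.175])"
```

```text
t 10.62 pos [0.4204 0.2115 0.0904] w 57.4 F [-0.74 -0.9  -0.56] T [-0.03 -0.05 -0.  ]
 x [-1.     0.001  0.001] y [ 0.001  1.    -0.   ] z [-0.001 -0.    -1.   ]  q7 1.01
 shift units [0.05 0.14 1.54]
t 10.62 pos [0.4204 0.2115 0.0904] w 57.4 F [-0.74 -0.9  -0.56] T [-0.03 -0.05 -0.  ]
 x [-1.     0.001  0.001] y [ 0.001  1.    -0.   ] z [-0.001 -0.    -1.   ]  q7 1.01
 shift units [-5.07 -5.6  -3.38]
```

E reads about 0.6 N, so it is empty. I'll set it back and go to C.

Request:
move_arm --moves '[[48, [0, 0, 0.5], 0], [48, [0, 0, 0.5], 0], [48, [0, 0, 0.3], 0], [48, [0, 0, 0.1], 0], [48, [0, 0, 0], 0], [48, [0, 0, 0], 0]]'

```text
clock: 11.12
tool_pos: [0.4206, 0.2117, 0.0559]
tcp_rot: [-0.001, -3.141, 0.0]
force: [0.2, -0.1, -0.2]
gripper_width: 0.0575
```

Request:
move_arm --moves '[[85, [0, 0, 0], 0], [85, [0, 0, 0], 0], [85, [0, 0, 0], 0], [85, [0, 0, 0], 0], [85, [0, 0, 0], 0]]'

```text
clock: 11.53
tool_pos: [0.4207, 0.2117, 0.056]
tcp_rot: [0.002, 3.141, 0.0]
force: [0.3, 0.2, 0.3]
gripper_width: 0.0846
```

Request:
move_arm --moves '[[85, [0, 0, -0.6], 0], [85, [0, 0, -0.9], 0], [85, [0, 0, -1], 0], [85, [0, 0, -1], 0], [85, [-0.6, 0.1, -0.5], 0], [85, [-0.9, 0.1, 0], 0], [85, [-0.9, 0.1, 0], 0], [85, [-0.9, 0.1, 0], 0], [85, [-0.7, 0.1, 0], 0], [85, [-0.4, 0, 0], 0]]'

```text
clock: 12.37
tool_pos: [0.5324, 0.2242, 0.1559]
tcp_rot: [0.002, 3.141, 0.001]
force: [0.2, -0.3, -0.9]
gripper_width: 0.0849
```

Request:
move_arm --moves '[[85, [0, 0, 0], 0], [85, [0, 0, 0], 0]]'

```text
clock: 12.53
tool_pos: [0.53, 0.2237, 0.1554]
tcp_rot: [-0.002, -3.141, 0.001]
force: [-0.8, 0.0, -0.5]
gripper_width: 0.085
```

```bash
python3 -c "
from h import *
go([.530,.225,.052]);f=grab('top','q2')
cv2.imwrite('pics/q2c.png',cv2.resize(f['bgr'][60:340,100:460],None,fx=2.1,fy=2.1))"
```

```text
t 12.53 pos [0.53   0.2237 0.1554] w 85.0 F [-0.84  0.   -0.47] T [-0.03  0.08 -0.01]
 x [-1.     0.001  0.001] y [ 0.001  1.    -0.   ] z [-0.001 -0.    -1.   ]  q7 1.11
 shift units [-0.01  0.05  4.14]
```

View pics/q2c.png

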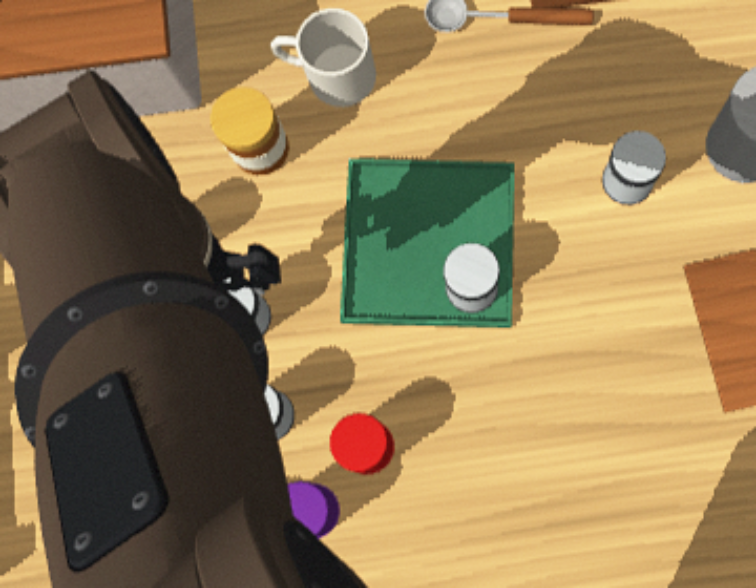

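Request:
move_arm --moves '[[85, [0, 0.05, 0.5], 0], [85, [0, 0, 0.9], 0], [85, [0, 0, 0.9], 0], [85, [0, 0, 0.9], 0], [85, [0, 0, 0.6], 0], [85, [0, 0, 0.3], 0], [85, [0, 0, 0], 0], [85, [0, 0, 0], 0]]'

```text
clock: 13.25
tool_pos: [0.5301, 0.2254, 0.0538]
tcp_rot: [-0.001, -3.141, -0.0]
force: [0.6, 0.3, -0.1]
gripper_width: 0.0851
```

Request:
move_arm --moves '[[48, [0, 0, 0], 0], [48, [0, 0, 0], 0], [48, [0, 0, 0], 0], [48, [0, 0, 0], 0], [48, [0, 0, 0], 0], [48, [0, 0, 0], 0], [48, [0, 0, 0], 0]]'

```text
clock: 13.83
tool_pos: [0.5312, 0.2258, 0.0547]
tcp_rot: [0.001, 3.14, 0.002]
force: [-0.7, -0.9, 6.7]
gripper_width: 0.0568
```

Request:
move_arm --moves '[[48, [0, 0, -0.4], 0], [48, [0, 0, -0.5], 0], [48, [0, 0, -0.4], 0], [48, [0, 0, -0.2], 0], [48, [0, 0, 0], 0], [48, [0, 0, 0], 0], [48, [0, 0, 0], 0]]'

```text
clock: 14.42
tool_pos: [0.5302, 0.2251, 0.0904]
tcp_rot: [-0.001, -3.141, 0.001]
force: [-0.3, -0.4, -5.3]
gripper_width: 0.057
```

Request:
move_arm --moves '[[48, [0, 0, 0], 0]]'

```text
clock: 14.5
tool_pos: [0.5301, 0.2251, 0.0902]
tcp_rot: [-0.001, -3.141, 0.001]
force: [-0.2, -0.3, -4.3]
gripper_width: 0.0574
```

Request:
move_arm --moves '[[48, [0, 0, 0], 0]]'

```text
clock: 14.58
tool_pos: [0.5302, 0.2251, 0.0903]
tcp_rot: [-0.001, -3.141, 0.001]
force: [0.4, 0.1, -4.3]
gripper_width: 0.057
```

Request:
move_arm --moves '[[48, [0, 0, 0], 0]]'

```text
clock: 14.67
tool_pos: [0.5304, 0.2252, 0.0904]
tcp_rot: [-0.001, -3.141, 0.001]
force: [-0.3, 0.1, -4.8]
gripper_width: 0.0574
```

```bash
python3 -c "
from h import *
go([.547,.0715,.0597])"
```

```text
t 14.67 pos [0.5304 0.2252 0.0904] w 57.4 F [-0.32  0.07 -4.8 ] T [-0.01  0.01  0.03]
 x [-1.     0.001  0.001] y [ 0.001  1.    -0.   ] z [-0.001 -0.    -1.   ]  q7 1.11
 shift units [-0.67 -6.15  1.23]
```

C reads about 4.6 N, so it is full and goes to S1.

Request:
move_arm --moves '[[48, [0, 0, -0.5], 0], [48, [0, 0, -1], 0], [48, [0, 0, -1], 0], [48, [0, -0.3, -0.5], 0], [48, [-0.1, -0.8, 0], 0], [48, [-0.1, -0.9, 0], 0], [48, [-0.1, -1, 0], 0], [48, [-0.1, -1, 0], 0], [48, [-0.1, -1, 0], 0], [48, [-0.1, -0.8, 0], 0]]'

```text
clock: 15.5
tool_pos: [0.5451, 0.0772, 0.1654]
tcp_rot: [-0.004, -3.141, 0.002]
force: [0.1, -0.7, -3.9]
gripper_width: 0.0576
```

Request:
move_arm --moves '[[48, [-0.1, -0.35, 0], 0], [48, [0, 0, 0], 0], [48, [0, 0, 0], 0], [48, [0, 0, 0], 0]]'

```text
clock: 15.83
tool_pos: [0.5477, 0.0731, 0.1656]
tcp_rot: [0.001, -3.141, -0.001]
force: [-0.5, 0.6, -4.2]
gripper_width: 0.057
```

```bash
python3 -c "
from h import *
go([.547,.0715,.0597])"
```

```text
t 15.83 pos [0.5477 0.0731 0.1656] w 57.0 F [-0.54  0.62 -4.19] T [ 0.05  0.06 -0.  ]
 x [-1.    -0.001  0.   ] y [-0.001  1.     0.001] z [-0.     0.001 -1.   ]  q7 1.38
 shift units [ 0.03 -0.07  4.24]
```

Request:
move_arm --moves '[[48, [0, 0, 0.7], 0], [48, [0, 0, 0.9], 0], [48, [0, 0, 0.9], 0], [48, [0, 0, 0.8], 0], [48, [0, 0, 0.5], 0], [48, [0, 0, 0.25], 0], [48, [0, 0, 0.1], 0], [48, [0, 0, 0.1], 0], [48, [0, 0, 0], 0]]'

```text
clock: 16.58
tool_pos: [0.5484, 0.0723, 0.0601]
tcp_rot: [0.0, 3.141, 0.001]
force: [0.1, 0.3, -4.2]
gripper_width: 0.057
```

Request:
move_arm --moves '[[85, [0, 0, 0], 0], [85, [0, 0, 0], 0], [85, [0, 0, 0], 0], [85, [0, 0, 0], 0], [85, [0, 0, 0], 0]]'

```text
clock: 17.0
tool_pos: [0.5483, 0.0715, 0.06]
tcp_rot: [0.002, 3.141, 0.0]
force: [-0.2, 0.1, 0.3]
gripper_width: 0.0849
```

Request:
move_arm --moves '[[85, [0, 0, -0.6], 0], [85, [0, 0, -0.9], 0], [85, [0, 0, -1], 0], [85, [0, 0.2, -1], 0], [85, [0, 0.6, -0.5], 0], [85, [0, 1, 0], 0], [85, [0.1, 1, 0], 0], [85, [0.1, 1, 0], 0], [85, [0, 1, 0], 0], [85, [0, 1, 0], 0]]'

```text
clock: 17.83
tool_pos: [0.5429, 0.2177, 0.1598]
tcp_rot: [0.002, 3.141, 0.0]
force: [0.2, -0.3, 0.8]
gripper_width: 0.0853
```

Request:
move_arm --moves '[[85, [0, 1, 0], 0], [85, [0, 1, 0], 0], [85, [0, 1, 0], 0], [85, [0, 1, 0], 0], [85, [0, 0.8, 0], 0], [85, [0, 0.4, 0], 0], [85, [0, 0, 0], 0], [85, [0, 0, 0], 0]]'

```text
clock: 18.5
tool_pos: [0.5432, 0.3458, 0.1594]
tcp_rot: [-0.001, -3.141, 0.001]
force: [0.6, -0.4, 0.3]
gripper_width: 0.0849
```

```bash
python3 -c "
from h import *
go([.541,.349,.052])"
```

```text
t 18.50 pos [0.5432 0.3458 0.1594] w 84.9 F [ 0.6  -0.4   0.29] T [-0.03 -0.08 -0.06]
 x [-1.     0.001  0.   ] y [ 0.001  1.    -0.001] z [-0.    -0.001 -1.   ]  q7 0.95
 shift units [0.09 0.13 4.29]
```

Request:
move_arm --moves '[[85, [0.1, 0.1, 0.5], 0], [85, [0, 0, 0.9], 0], [85, [0, 0, 0.9], 0], [85, [0, 0, 0.9], 0], [85, [0, 0, 0.7], 0], [85, [0, 0, 0.3], 0], [85, [0, 0, 0.05], 0], [85, [0, 0, 0], 0]]'

```text
clock: 19.17
tool_pos: [0.5412, 0.3478, 0.0536]
tcp_rot: [0.004, 3.141, -0.001]
force: [0.6, 0.4, 0.5]
gripper_width: 0.0849
```

Request:
move_arm --moves '[[48, [0, 0, 0], 0], [48, [0, 0, 0], 0], [48, [0, 0, 0], 0], [48, [0, 0, 0], 0], [48, [0, 0, 0], 0], [48, [0, 0, 0], 0], [48, [0, 0, 0], 0]]'

```text
clock: 19.75
tool_pos: [0.5416, 0.3498, 0.055]
tcp_rot: [0.001, 3.139, 0.003]
force: [0.2, -1.0, 6.0]
gripper_width: 0.0572
```

Request:
move_arm --moves '[[48, [0, 0, -0.4], 0], [48, [0, 0, -0.5], 0], [48, [0, 0, -0.4], 0], [48, [0, 0, -0.2], 0], [48, [0, 0, 0], 0], [48, [0, 0, 0], 0], [48, [0, 0, 0], 0]]'

```text
clock: 20.33
tool_pos: [0.5403, 0.3488, 0.0905]
tcp_rot: [-0.001, -3.141, 0.001]
force: [0.5, 0.3, -4.5]
gripper_width: 0.0575
```

Request:
move_arm --moves '[[48, [0, 0, 0], 0]]'

```text
clock: 20.42
tool_pos: [0.5403, 0.3488, 0.0902]
tcp_rot: [-0.001, -3.141, 0.001]
force: [0.6, 0.5, -3.8]
gripper_width: 0.0573
```

Request:
move_arm --moves '[[48, [0, 0, 0], 0]]'

```text
clock: 20.5
tool_pos: [0.5403, 0.3488, 0.0902]
tcp_rot: [-0.001, -3.141, 0.001]
force: [-0.5, -0.0, -3.6]
gripper_width: 0.0573
```

Request:
move_arm --moves '[[48, [0, 0, 0], 0]]'

```text
clock: 20.58
tool_pos: [0.5404, 0.3489, 0.0903]
tcp_rot: [-0.001, -3.141, 0.001]
force: [-0.4, 0.9, -4.0]
gripper_width: 0.057
```

```bash
python3 -c "
from h import *
go([.6454,.0538,.0597])"
```

```text
t 20.58 pos [0.5404 0.3489 0.0903] w 57.0 F [-0.36  0.86 -3.98] T [ 0.02  0.02 -0.  ]
 x [-1.     0.001  0.001] y [ 0.001  1.    -0.001] z [-0.001 -0.001 -1.   ]  q7 0.95
 shift units [ -4.21 -11.8    1.23]
```

B reads about 3.9 N, so it is full and goes to S3. A and F are still unknown.

Request:
move_arm --moves '[[48, [0, 0, -0.5], 0], [48, [0, 0, -1], 0], [48, [0, 0, -1], 0], [48, [-0.1, -0.4, -0.5], 0], [48, [-0.3, -0.8, 0], 0], [48, [-0.3, -1, 0], 0], [48, [-0.4, -1, 0], 0], [48, [-0.4, -1, 0], 0], [48, [-0.4, -1, 0], 0], [48, [-0.4, -1, 0], 0]]'

```text
clock: 21.42
tool_pos: [0.5984, 0.1916, 0.1662]
tcp_rot: [0.002, 3.141, -0.001]
force: [0.3, 0.3, -4.3]
gripper_width: 0.0569
```

Request:
move_arm --moves '[[48, [-0.4, -1, 0], 0], [48, [-0.4, -1, 0], 0], [48, [-0.3, -1, 0], 0], [48, [-0.3, -1, 0], 0], [48, [-0.3, -0.9, 0], 0], [48, [-0.2, -0.7, 0], 0], [48, [0, 0, 0], 0], [48, [0, 0, 0], 0], [48, [0, 0, 0], 0]]'

```text
clock: 22.17
tool_pos: [0.6451, 0.0538, 0.1659]
tcp_rot: [-0.002, -3.141, -0.001]
force: [0.1, 0.6, -3.3]
gripper_width: 0.0571
```

```bash
python3 -c "
from h import *
go([.6454,.0538,.0597])"
```

```text
t 22.17 pos [0.6451 0.0538 0.1659] w 57.1 F [ 0.14  0.62 -3.35] T [ 0.06  0.02 -0.03]
 x [-1.     0.001  0.   ] y [0.001 1.    0.   ] z [-0.  0. -1.]  q7 1.45
 shift units [-0.01 -0.    4.25]
```

Request:
move_arm --moves '[[48, [0, 0, 0.7], 0], [48, [0, 0, 0.9], 0], [48, [0, 0, 0.9], 0], [48, [0, 0, 0.8], 0], [48, [0, 0, 0.5], 0], [48, [0, 0, 0.25], 0], [48, [0, 0, 0.1], 0], [48, [0, 0, 0.1], 0], [48, [0, 0, 0], 0]]'

```text
clock: 22.92
tool_pos: [0.6461, 0.0543, 0.0605]
tcp_rot: [0.001, 3.14, 0.001]
force: [-0.3, 0.5, -3.9]
gripper_width: 0.0574
```

Request:
move_arm --moves '[[85, [0, 0, 0], 0], [85, [0, 0, 0], 0], [85, [0, 0, 0], 0], [85, [0, 0, 0], 0], [85, [0, 0, 0], 0]]'

```text
clock: 23.33
tool_pos: [0.6457, 0.0539, 0.06]
tcp_rot: [0.002, 3.141, 0.0]
force: [0.3, -0.4, 0.6]
gripper_width: 0.0852
```

Request:
move_arm --moves '[[85, [0, 0, -0.6], 0], [85, [0, 0, -0.9], 0], [85, [0, 0, -1], 0], [85, [0, 0.2, -1], 0], [85, [0, 0.6, -0.5], 0], [85, [0, 1, 0], 0], [85, [0.1, 1, 0], 0], [85, [0.2, 1, 0], 0], [85, [0.1, 1, 0], 0], [85, [0.1, 1, 0], 0]]'

```text
clock: 24.17
tool_pos: [0.6327, 0.2001, 0.1598]
tcp_rot: [0.002, 3.141, 0.0]
force: [0.5, 0.3, 0.2]
gripper_width: 0.0852
```

Request:
move_arm --moves '[[85, [0.1, 1, 0], 0], [85, [0, 1, 0], 0], [85, [0, 0.8, 0], 0], [85, [0, 0.7, 0], 0], [85, [0, 0.4, 0], 0], [85, [0, 0, 0], 0], [85, [0, 0, 0], 0]]'

```text
clock: 24.75
tool_pos: [0.6307, 0.2959, 0.1594]
tcp_rot: [-0.001, -3.142, 0.001]
force: [0.1, -0.8, -0.1]
gripper_width: 0.0851
```

```bash
python3 -c "
from h import *
go([.629,.295,.052])"
```

```text
t 24.75 pos [0.6307 0.2959 0.1594] w 85.1 F [ 0.06 -0.8  -0.1 ] T [-0.06  0.02 -0.01]
 x [-1.     0.001  0.   ] y [ 0.001  1.    -0.001] z [-0.    -0.001 -1.   ]  q7 1.10
 shift units [ 0.07 -0.03  4.3 ]
```

Request:
move_arm --moves '[[85, [0.07, 0, 0.5], 0], [85, [0, 0, 0.9], 0], [85, [0, 0, 0.9], 0], [85, [0, 0, 0.9], 0], [85, [0, 0, 0.7], 0], [85, [0, 0, 0.3], 0], [85, [0, 0, 0.05], 0], [85, [0, 0, 0], 0]]'

```text
clock: 25.42
tool_pos: [0.6294, 0.2952, 0.0536]
tcp_rot: [0.004, 3.141, -0.001]
force: [-0.4, 0.4, 0.9]
gripper_width: 0.0847
```

Request:
move_arm --moves '[[48, [0, 0, 0], 0], [48, [0, 0, 0], 0], [48, [0, 0, 0], 0], [48, [0, 0, 0], 0], [48, [0, 0, 0], 0], [48, [0, 0, 0], 0], [48, [0, 0, 0], 0]]'

```text
clock: 26.0
tool_pos: [0.6299, 0.2966, 0.055]
tcp_rot: [0.002, 3.139, 0.002]
force: [-0.8, -2.2, 6.0]
gripper_width: 0.057
```

Request:
move_arm --moves '[[48, [0, 0, -0.4], 0], [48, [0, 0, -0.5], 0], [48, [0, 0, -0.4], 0], [48, [0, 0, -0.2], 0], [48, [0, 0, 0], 0], [48, [0, 0, 0], 0], [48, [0, 0, 0], 0]]'

```text
clock: 26.58
tool_pos: [0.6286, 0.2963, 0.0905]
tcp_rot: [-0.001, -3.141, 0.0]
force: [-0.4, -0.3, -1.1]
gripper_width: 0.0569
```

Request:
move_arm --moves '[[48, [0, 0, 0], 0]]'

```text
clock: 26.67
tool_pos: [0.6284, 0.2963, 0.0901]
tcp_rot: [-0.001, -3.141, 0.001]
force: [0.2, 0.4, -1.6]
gripper_width: 0.0571
```

Request:
move_arm --moves '[[48, [0, 0, 0], 0]]'

```text
clock: 26.75
tool_pos: [0.6285, 0.2963, 0.0902]
tcp_rot: [-0.001, -3.141, 0.001]
force: [-0.1, -0.6, -1.1]
gripper_width: 0.0573
```

Request:
move_arm --moves '[[48, [0, 0, 0], 0]]'

```text
clock: 26.83
tool_pos: [0.6287, 0.2963, 0.0903]
tcp_rot: [-0.001, -3.141, 0.001]
force: [-0.2, -0.0, -0.8]
gripper_width: 0.0571
```

```bash
python3 -c "
from h import *
go([.627,-.0485,.0597])"
```

```text
t 26.83 pos [0.6287 0.2963 0.0903] w 57.1 F [-0.21 -0.05 -0.77] T [-0.01  0.05 -0.05]
 x [-1.     0.001  0.001] y [ 0.001  1.    -0.   ] z [-0.001 -0.    -1.   ]  q7 1.10
 shift units [  0.05 -13.79   1.23]
```

A reads about 1.1 N, so it is empty. I'll set it back and go to F.

Request:
move_arm --moves '[[48, [0, 0, 0.5], 0], [48, [0, 0, 0.5], 0], [48, [0, 0, 0.3], 0], [48, [0, 0, 0.1], 0], [48, [0, 0, 0], 0], [48, [0, 0, 0], 0]]'

```text
clock: 27.33
tool_pos: [0.6284, 0.2962, 0.0547]
tcp_rot: [-0.001, -3.14, 0.001]
force: [-1.2, -0.3, -1.1]
gripper_width: 0.0569
```

Request:
move_arm --moves '[[85, [0, 0, 0], 0], [85, [0, 0, 0], 0], [85, [0, 0, 0], 0], [85, [0, 0, 0], 0], [85, [0, 0, 0], 0]]'

```text
clock: 27.75
tool_pos: [0.6289, 0.2964, 0.0558]
tcp_rot: [0.001, 3.141, 0.0]
force: [1.0, 0.9, 0.3]
gripper_width: 0.0852
```

Request:
move_arm --moves '[[85, [0, 0, -0.6], 0], [85, [0, 0, -0.9], 0], [85, [0, 0, -1], 0], [85, [0, -0.2, -1], 0], [85, [0, -0.6, -0.8], 0], [85, [0, -1, 0], 0], [85, [0, -1, 0], 0], [85, [0, -1, 0], 0], [85, [0, -1, 0], 0], [85, [0, -1, 0], 0]]'

```text
clock: 28.58
tool_pos: [0.6287, 0.1503, 0.1635]
tcp_rot: [0.001, 3.141, 0.0]
force: [0.2, 0.5, -0.4]
gripper_width: 0.0851
```

Request:
move_arm --moves '[[85, [0, -1, 0], 0], [85, [0, -1, 0], 0], [85, [0, -1, 0], 0], [85, [0, -1, 0], 0], [85, [0, -1, 0], 0], [85, [0, -1, 0], 0], [85, [0, -1, 0], 0], [85, [0, -1, 0], 0], [85, [0, -1, 0], 0], [85, [0, -1, 0], 0]]'

```text
clock: 29.42
tool_pos: [0.6284, -0.0998, 0.1635]
tcp_rot: [0.001, 3.141, 0.0]
force: [1.4, -0.7, -0.1]
gripper_width: 0.085
```

Request:
move_arm --moves '[[85, [0, -1, 0], 0], [85, [0, -1, 0], 0], [85, [0, -1, 0], 0], [85, [0, -1, 0], 0], [85, [0, -0.8, 0], 0], [85, [0, -0.4, 0], 0], [85, [0, 0, 0], 0], [85, [0, 0, 0], 0]]'

```text
clock: 30.08
tool_pos: [0.6284, -0.2279, 0.1632]
tcp_rot: [-0.002, -3.142, -0.001]
force: [-0.4, 0.4, 0.7]
gripper_width: 0.0851
```

```bash
python3 -c "
from h import *
go([.628,-.225,.052])
f=grab('top','q3')
cv2.imwrite('pics/q3c.png',cv2.resize(f['bgr'][60:300,110:590],None,fx=1.65,fy=1.65))"
```

```text
t 30.08 pos [ 0.6284 -0.2279  0.1632] w 85.1 F [-0.38  0.44  0.74] T [ 0.05 -0.02 -0.01]
 x [-1.     0.001  0.   ] y [0.001 1.    0.001] z [-0.     0.001 -1.   ]  q7 1.90
 shift units [0.02 0.11 4.45]
```

View pics/q3c.png

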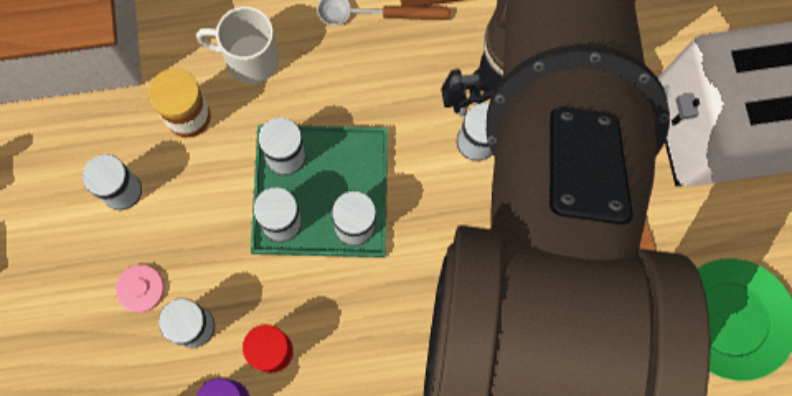

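The tray holds three upright tins, and A and E are back standing in their places. Next I weigh F.

Request:
move_arm --moves '[[85, [0, 0.1, 0.5], 0], [85, [0, 0, 0.9], 0], [85, [0, 0, 0.9], 0], [85, [0, 0, 0.9], 0], [85, [0, 0, 0.8], 0], [85, [0, 0, 0.3], 0], [85, [0, 0, 0.1], 0], [85, [0, 0, 0], 0]]'

```text
clock: 30.8
tool_pos: [0.6287, -0.2247, 0.0533]
tcp_rot: [0.001, -3.141, -0.001]
force: [-0.9, -0.1, 0.7]
gripper_width: 0.0852
```

Request:
move_arm --moves '[[48, [0, 0, 0], 0], [48, [0, 0, 0], 0], [48, [0, 0, 0], 0], [48, [0, 0, 0], 0], [48, [0, 0, 0], 0], [48, [0, 0, 0], 0], [48, [0, 0, 0], 0]]'

```text
clock: 31.38
tool_pos: [0.6294, -0.2262, 0.055]
tcp_rot: [0.001, 3.139, -0.001]
force: [-1.5, 0.8, 6.6]
gripper_width: 0.0571
```

Request:
move_arm --moves '[[48, [0, 0, -0.4], 0], [48, [0, 0, -0.5], 0], [48, [0, 0, -0.4], 0], [48, [0, 0, -0.2], 0], [48, [0, 0, 0], 0], [48, [0, 0, 0], 0], [48, [0, 0, 0], 0]]'

```text
clock: 31.97
tool_pos: [0.6281, -0.2259, 0.0904]
tcp_rot: [-0.001, -3.141, -0.0]
force: [0.5, -0.1, -3.6]
gripper_width: 0.0571
```

Request:
move_arm --moves '[[48, [0, 0, 0], 0]]'

```text
clock: 32.05
tool_pos: [0.6279, -0.2259, 0.0901]
tcp_rot: [-0.001, -3.14, -0.001]
force: [-0.6, -0.5, -4.1]
gripper_width: 0.057
```

Request:
move_arm --moves '[[48, [0, 0, 0], 0]]'

```text
clock: 32.13
tool_pos: [0.628, -0.226, 0.0902]
tcp_rot: [-0.001, -3.141, -0.0]
force: [0.0, 0.0, -3.8]
gripper_width: 0.057
```

Request:
move_arm --moves '[[48, [0, 0, 0], 0]]'

```text
clock: 32.22
tool_pos: [0.6282, -0.226, 0.0903]
tcp_rot: [-0.001, -3.141, -0.0]
force: [-0.8, 0.1, -2.7]
gripper_width: 0.0569
```

```bash
python3 -c "
from h import *
go([.627,-.0485,.0597])"
```

```text
t 32.22 pos [ 0.6282 -0.226   0.0903] w 56.9 F [-0.81  0.13 -2.73] T [-0.07 -0.07 -0.03]
 x [-1.     0.001  0.001] y [0.001 1.    0.   ] z [-0.001  0.    -1.   ]  q7 1.90
 shift units [0.05 7.1  1.23]
```

F reads about 3.6 N, so it is full. That makes four full tins (B, C, D, F) and two empty (A, E). F goes to S4.

Request:
move_arm --moves '[[48, [0, 0, -0.5], 0], [48, [0, 0, -1], 0], [48, [0, 0, -1], 0], [48, [0, 0.2, -0.5], 0], [48, [0, 0.6, 0], 0], [48, [0, 0.9, 0], 0], [48, [0, 1, 0], 0], [48, [0, 1, 0], 0], [48, [0, 1, 0], 0], [48, [0, 1, 0], 0]]'

```text
clock: 33.05
tool_pos: [0.6275, -0.0804, 0.1645]
tcp_rot: [0.0, -3.14, -0.002]
force: [0.4, -0.6, -3.4]
gripper_width: 0.0573
```

Request:
move_arm --moves '[[48, [0, 0.8, 0], 0], [48, [0.05, 0.5, 0], 0], [48, [0, 0.1, 0], 0], [48, [0, 0, 0], 0], [48, [0, 0, 0], 0]]'

```text
clock: 33.47
tool_pos: [0.627, -0.0497, 0.1655]
tcp_rot: [-0.003, -3.141, 0.002]
force: [-0.1, -0.9, -3.4]
gripper_width: 0.0571
```

```bash
python3 -c "
from h import *
go([.627,-.0485,.0597])"
```

```text
t 33.47 pos [ 0.627  -0.0497  0.1655] w 57.1 F [-0.15 -0.86 -3.44] T [-0.01 -0.02 -0.02]
 x [-1.     0.002  0.001] y [ 0.002  1.    -0.001] z [-0.001 -0.001 -1.   ]  q7 1.62
 shift units [-0.    0.05  4.23]
```

Request:
move_arm --moves '[[48, [0, 0.05, 0.7], 0], [48, [0, 0, 0.9], 0], [48, [0, 0, 0.9], 0], [48, [0, 0, 0.8], 0], [48, [0, 0, 0.5], 0], [48, [0, 0, 0.25], 0], [48, [0, 0, 0.1], 0], [48, [0, 0, 0.1], 0], [48, [0, 0, 0], 0]]'

```text
clock: 34.22
tool_pos: [0.628, -0.0478, 0.0604]
tcp_rot: [0.002, 3.14, -0.0]
force: [-0.1, 0.2, -3.1]
gripper_width: 0.0572
```

Request:
move_arm --moves '[[85, [0, 0, 0], 0], [85, [0, 0, 0], 0], [85, [0, 0, 0], 0], [85, [0, 0, 0], 0], [85, [0, 0, 0], 0]]'

```text
clock: 34.63
tool_pos: [0.6276, -0.0472, 0.06]
tcp_rot: [0.001, 3.141, 0.0]
force: [-0.1, 0.2, 0.4]
gripper_width: 0.0852
```

Request:
move_arm --moves '[[85, [0, 0, -0.6], 0], [85, [0, 0, -0.9], 0], [85, [0, 0, -1], 0], [85, [0, 0, -1], 0], [85, [0, 0, -1], 0], [85, [0, 0, -1], 0], [85, [0, 0, -1], 0], [85, [0, 0, -0.5], 0], [85, [0, 0, 0], 0]]'

```text
clock: 35.38
tool_pos: [0.629, -0.0474, 0.2383]
tcp_rot: [0.001, 3.136, 0.0]
force: [-0.4, 0.4, 0.3]
gripper_width: 0.0847
```

```bash
python3 -c "
from h import *
st()
f=grab('top','q4');g=grab('side','q5')
cv2.imwrite('pics/q4c.png',cv2.resize(f['bgr'][100:280,250:550],None,fx=2.6,fy=2.6))
cv2.imwrite('pics/q5c.png',cv2.resize(g['bgr'][100:400,180:580],None,fx=1.9,fy=1.9))"
```

```text
t 35.38 pos [ 0.629  -0.0474  0.2383] w 84.7 F [-0.37  0.43  0.27] T [ 0.01 -0.03 -0.02]
 x [-1.     0.001 -0.006] y [0.001 1.    0.   ] z [ 0.006  0.    -1.   ]  q7 1.61
```

View pics/q4c.png

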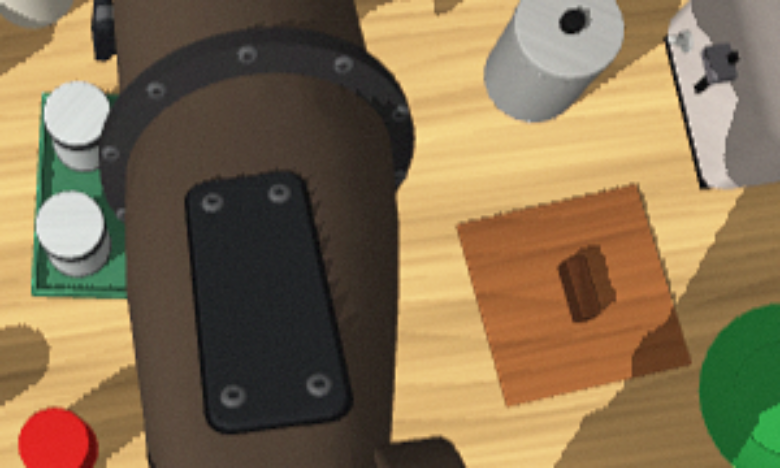

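View pics/q5c.png

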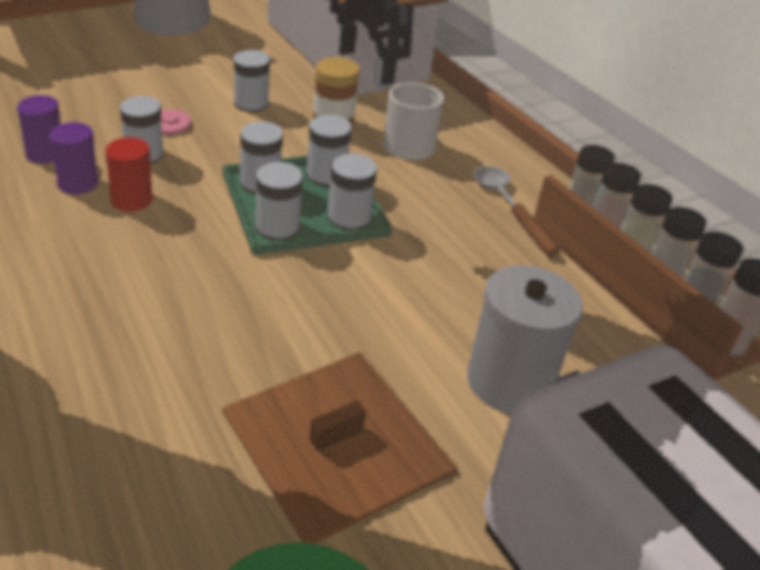

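All four full tins stand upright in the tray. Next I re-measure the board: corners at crop pixels (458,226), (637,185), (691,364) and (506,406).

Run:
```python
from h import *
f=grab("top")
b=np.array([(458,226),(637,185),(691,364),(506,406)])/2.6+[250,100]
B=np.array([ray(f,*p,.008) for p in b]); print(B.round(3).tolist(),B.mean(0))
for i,j in((3,0),(2,1)): print(np.degrees(np.arctan2(*(B[j]-B[i])[[1,0]])))
for i,j in((1,0),(2,3)): print(np.degrees(np.arctan2(*(B[j]-B[i])[[1,0]]))-90)
hb=np.array([(567,262),(579,318)])/2.6+[250,100]   # left side top edge? top face ends
hb2=np.array([(562,285)])
for h in [(567,268),(585,320),(590,250),(600,305)]:
    p=np.array(h)/2.6+[250,100]; print(ray(f,*p,.040).round(3))
hs=cv2.resize(f['bgr'][190:230,455:495],None,fx=14,fy=14,interpolation=cv2.INTER_CUBIC); cv2.imwrite('pics/hb.png',hs)
go([B.mean(0)[0],B.mean(0)[1],.1])
```

```text
[[0.519, -0.271, 0.008], [0.533, -0.44, 0.008], [0.366, -0.452, 0.008], [0.352, -0.283, 0.008]] [ 0.44253268 -0.36150041  0.008     ]
4.026480417272375
4.1090802554235015
5.015707410116775
4.538137783877403
[ 0.461 -0.351  0.04 ]
[ 0.414 -0.357  0.04 ]
[ 0.474 -0.374  0.04 ]
[ 0.425 -0.372  0.04 ]
t 35.53 pos [ 0.6268 -0.0472  0.2337] w 84.9 F [ 0.57  0.15 -0.35] T [ 0.03  0.08 -0.04]
 x [-1.     0.001  0.001] y [0.001 1.    0.   ] z [-0.001  0.    -1.   ]  q7 1.61
 shift units [  7.36 -12.58   5.36]
```

View pics/hb.png

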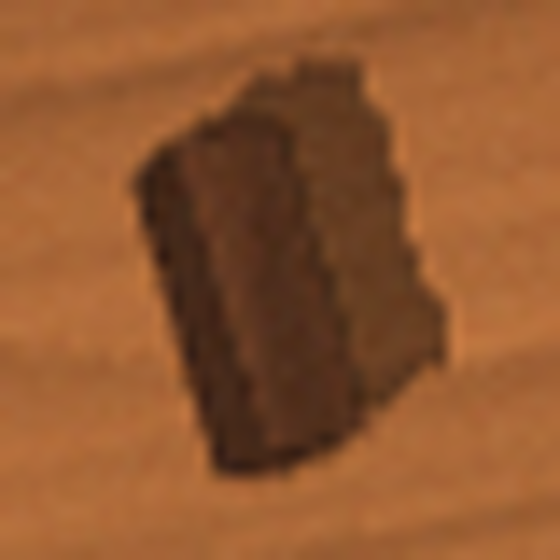

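Request:
move_arm --moves '[[85, [0, 0, 0], -0.88], [85, [0.3, -0.5, 0], 0], [85, [0.7, -1, 0], 0], [85, [0.7, -1, 0], 0], [85, [0.7, -1, 0], 0], [85, [0.7, -1, 0], 0], [85, [0.7, -1, 0], 0], [85, [0.7, -1, 0], 0], [85, [0.7, -1, 0], 0], [85, [0.7, -1, 0], 0]]'

```text
clock: 36.37
tool_pos: [0.494, -0.2721, 0.2335]
tcp_rot: [0.115, -3.138, -0.001]
force: [-0.2, 0.3, -0.9]
gripper_width: 0.0847
```

Request:
move_arm --moves '[[85, [0.7, -1, 0], 0], [85, [0.7, -1, 0], 0], [85, [0.7, -1, 0], 0], [85, [0.3, -0.5, 0], 0], [85, [0, 0, 0.3], 0], [85, [0, 0, 0.8], 0], [85, [0, 0, 0.8], 0], [85, [0, 0, 0.3], 0], [85, [0, 0, 0], 0], [85, [0, 0, 0], 0]]'

```text
clock: 37.2
tool_pos: [0.4429, -0.3618, 0.1792]
tcp_rot: [0.119, -3.138, -0.001]
force: [0.3, -0.0, -0.2]
gripper_width: 0.0851
```

Run:
```python
from h import *
go([.4425,-.3615,.034])
f=grab("top","q6"); g=grab("side")
cv2.imwrite('pics/q6s.png',cv2.resize(g['bgr'][200:400,240:500],None,fx=2.9,fy=2.9))
```

```text
t 37.20 pos [ 0.4429 -0.3618  0.1792] w 85.1 F [ 0.34 -0.02 -0.22] T [ 0.02 -0.04 -0.04]
 x [-0.997 -0.076  0.001] y [-0.076  0.997  0.001] z [-0.001  0.001 -1.   ]  q7 2.32
 shift units [0.01 0.01 5.81]
```

View pics/q6s.png

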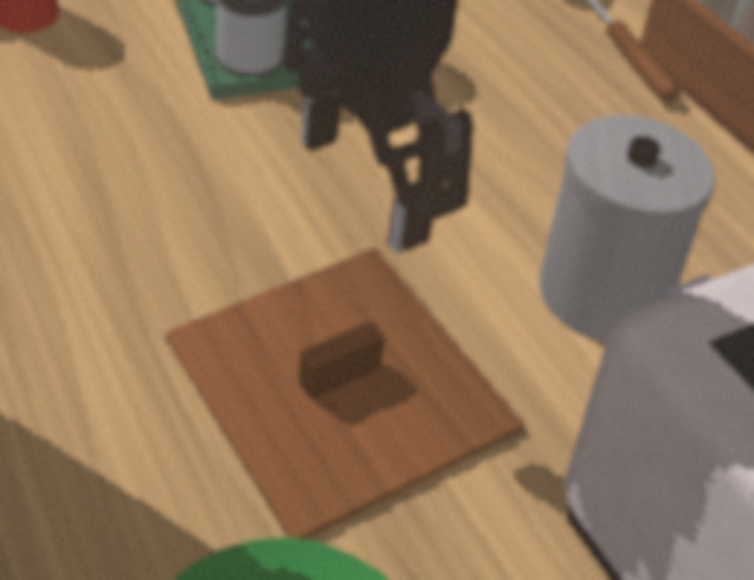

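Request:
move_arm --moves '[[85, [0, 0, 0.5], 0], [85, [0, 0, 0.9], 0], [85, [0, 0, 0.9], 0], [85, [0, 0, 0.9], 0], [85, [0, 0, 0.9], 0], [85, [0, 0, 0.8], 0], [85, [0, 0, 0.5], 0], [85, [0, 0, 0.25], 0], [85, [0, 0, 0], 0], [85, [0, 0, 0], 0]]'

```text
clock: 38.13
tool_pos: [0.4438, -0.3625, 0.0391]
tcp_rot: [-0.119, 3.138, -0.001]
force: [0.9, 0.2, 0.6]
gripper_width: 0.0852
```

Request:
move_arm --moves '[[30, [0, 0, 0], 0], [24, [0, 0, 0], 0], [20, [0, 0, 0], 0], [16, [0, 0, 0], 0], [10, [0, 0, 0], 0], [8, [0, 0, 0], 0], [8, [0, 0, 0], 0], [8, [0, 0, 0], 0], [8, [0, 0, 0], 0]]' --force 60

```text
clock: 38.88
tool_pos: [0.4433, -0.3622, 0.0387]
tcp_rot: [-0.119, 3.139, -0.0]
force: [0.4, 0.8, 6.1]
gripper_width: 0.0168
```

Run:
```python
from h import *
st(); g=grab("side")
cv2.imwrite('pics/q7s.png',cv2.resize(g['bgr'][200:400,240:500],None,fx=2.9,fy=2.9))
```

```text
t 38.88 pos [ 0.4433 -0.3622  0.0387] w 16.8 F [0.4  0.84 6.09] T [ 0.15  0.15 -0.04]
 x [-0.997 -0.076 -0.   ] y [-0.076  0.997 -0.   ] z [ 0. -0. -1.]  q7 2.36
```

View pics/q7s.png

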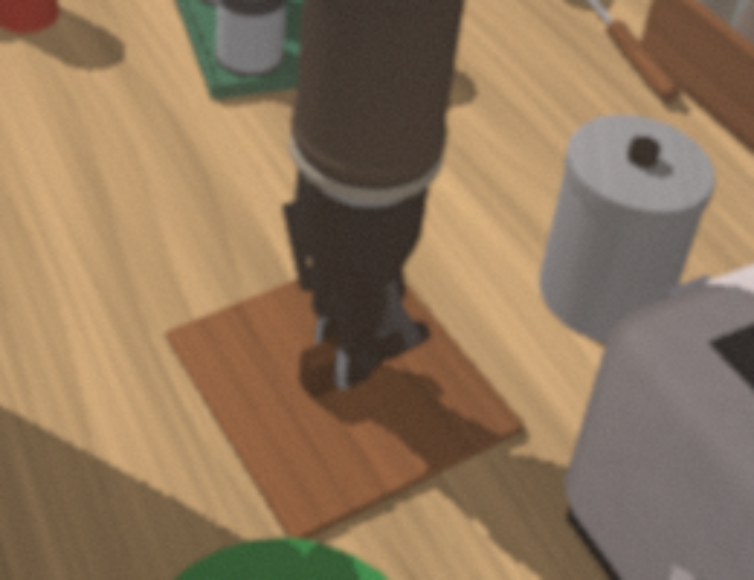

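Request:
move_arm --moves '[[8, [0, 0, -0.3], 0], [8, [0, 0, -0.7], 0], [8, [0, 0, -0.9], 0], [8, [0, 0, -0.9], 0], [8, [0, 0, -0.9], 0], [8, [0, 0, -0.9], 0], [8, [0, 0, -0.9], 0], [8, [0, 0, -0.7], 0], [8, [0, 0, -0.3], 0], [8, [0, 0, 0], 0]]'

```text
clock: 39.77
tool_pos: [0.4437, -0.3627, 0.2025]
tcp_rot: [-0.119, 3.137, -0.003]
force: [0.6, -0.5, -3.2]
gripper_width: 0.0168
```

Request:
move_arm --moves '[[8, [0, 0, 0], 0.5], [8, [0, 0, 0], 0.7], [8, [0, 0, 0], 0.7], [8, [0, 0, 0], 0.6], [8, [0, 0, 0], 0.4], [8, [0, 0, 0], 0]]'

```text
clock: 40.27
tool_pos: [0.4424, -0.3615, 0.1991]
tcp_rot: [-0.28, -3.126, -0.002]
force: [-0.1, 0.0, -2.4]
gripper_width: 0.0168
```

Run:
```python
from h import *
go([.587,.0115,.20]); g=grab("side")
cv2.imwrite('pics/q8s.png',cv2.resize(g['bgr'][100:400,180:560],None,fx=1.9,fy=1.9))
```

```text
t 40.27 pos [ 0.4424 -0.3615  0.1991] w 16.8 F [-0.09  0.02 -2.39] T [ 0.06 -0.04 -0.05]
 x [-0.984  0.178  0.003] y [0.178 0.984 0.001] z [-0.002  0.001 -1.   ]  q7 2.09
 shift units [-3.04 15.71 -0.03]
```

View pics/q8s.png

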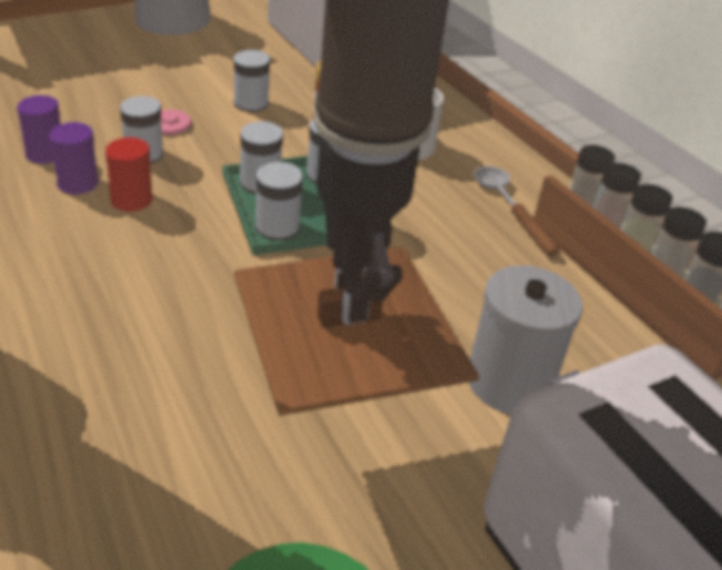

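Request:
move_arm --moves '[[8, [-0.1, 0.3, 0], 0], [8, [-0.1, 0.7, 0], 0], [8, [-0.2, 0.9, 0], 0], [8, [-0.2, 0.9, 0], 0], [8, [-0.2, 0.9, 0], 0], [8, [-0.2, 0.9, 0], 0], [8, [-0.2, 0.9, 0], 0], [8, [-0.2, 0.9, 0], 0], [8, [-0.2, 0.9, 0], 0], [8, [-0.2, 0.9, 0], 0]]'

```text
clock: 41.15
tool_pos: [0.5238, -0.1665, 0.2004]
tcp_rot: [-0.275, -3.129, -0.001]
force: [1.1, 0.1, -3.0]
gripper_width: 0.0168
```

Request:
move_arm --moves '[[8, [-0.2, 0.9, 0], 0], [8, [-0.2, 0.9, 0], 0], [8, [-0.2, 0.9, 0], 0], [8, [-0.2, 0.9, 0], 0], [8, [-0.2, 0.9, 0], 0], [8, [-0.2, 0.9, 0], 0], [8, [-0.1, 0.9, 0], 0], [8, [-0.1, 0.8, 0], 0], [8, [0, 0.4, 0], 0], [8, [0, 0, 0], 0]]'

```text
clock: 41.98
tool_pos: [0.591, 0.0138, 0.2002]
tcp_rot: [-0.27, -3.129, -0.002]
force: [0.0, 0.3, -3.1]
gripper_width: 0.0167
```

Request:
move_arm --moves '[[8, [0, 0, 0], 0], [8, [0, 0, 0], 0]]'

```text
clock: 42.15
tool_pos: [0.5906, 0.0084, 0.2006]
tcp_rot: [-0.28, -3.129, 0.002]
force: [-0.1, -0.5, -2.5]
gripper_width: 0.0169
```

Run:
```python
from h import *
go([.587,.0115,.1287]); g=grab("side"); grab("top",'q9t')
cv2.imwrite('pics/q9s.png',cv2.resize(g['bgr'][80:280,200:460],None,fx=2.9,fy=2.9))
```

```text
t 42.15 pos [0.5906 0.0084 0.2006] w 16.9 F [-0.1  -0.51 -2.53] T [-0.02 -0.03 -0.02]
 x [-0.984  0.178  0.   ] y [ 0.178  0.984 -0.001] z [-0.001 -0.001 -1.   ]  q7 1.35
 shift units [0.16 0.1  2.88]
```

View pics/q9s.png

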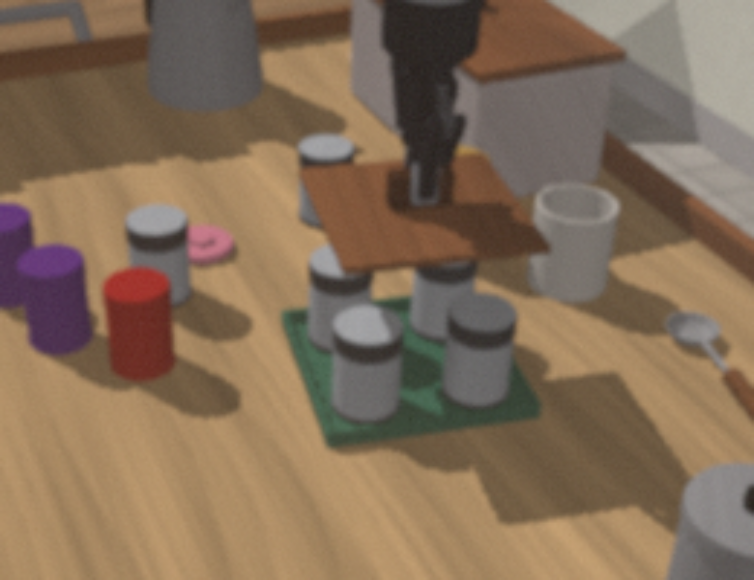

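View pics/q9t.png

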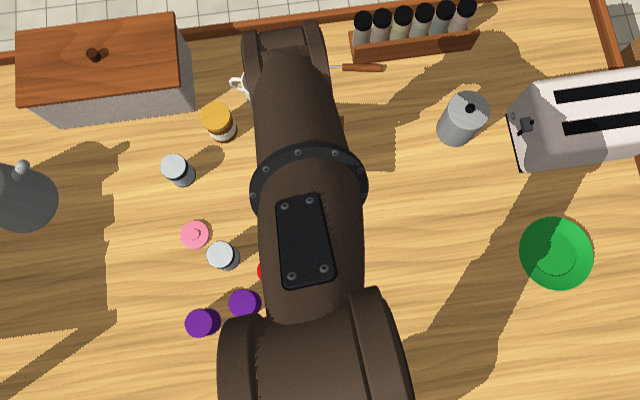

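Request:
move_arm --moves '[[8, [0.16, 0.1, 0.3], 0], [8, [0, 0, 0.6], 0], [8, [0, 0, 0.7], 0], [8, [0, 0, 0.6], 0], [8, [0, 0, 0.3], 0], [8, [0, 0, 0.15], 0], [8, [0, 0, 0.1], 0], [8, [0, 0, 0.05], 0], [8, [0, 0, 0], 0], [8, [0, 0, 0], 0]]'

```text
clock: 43.08
tool_pos: [0.588, 0.0132, 0.1315]
tcp_rot: [0.278, 3.128, 0.0]
force: [-0.2, 1.1, -3.0]
gripper_width: 0.0167
```

Run:
```python
from h import *
go([.587,.0115,.1287]); g=grab("side")
cv2.imwrite('pics/q10s.png',cv2.resize(g['bgr'][80:280,200:460],None,fx=2.9,fy=2.9))
```

```text
t 43.08 pos [0.588  0.0132 0.1315] w 16.7 F [-0.21  1.09 -3.05] T [-0.06  0.02 -0.  ]
 x [-0.984  0.176 -0.001] y [0.176 0.984 0.   ] z [ 0.001  0.    -1.   ]  q7 1.36
 shift units [ 0.03 -0.07  0.11]
```

View pics/q10s.png

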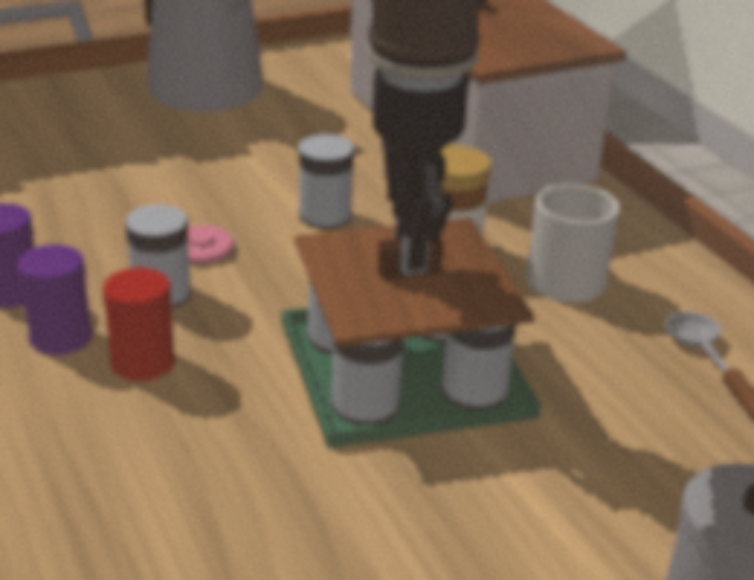

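Request:
move_arm --moves '[[8, [0, 0, 0.06], 0], [8, [0, 0, 0.06], 0], [8, [0, 0, 0], 0], [8, [0, 0, 0], 0], [8, [0, 0, 0], 0]]'

```text
clock: 43.55
tool_pos: [0.588, 0.0133, 0.1288]
tcp_rot: [0.278, 3.128, 0.001]
force: [-2.0, -0.3, 5.2]
gripper_width: 0.0168
```

Request:
move_arm --moves '[[30, [0, 0, 0], 0], [40, [0, 0, 0], 0], [55, [0, 0, 0], 0], [70, [0, 0, 0], 0], [70, [0, 0, 0], 0], [70, [0, 0, 0], 0]]'

```text
clock: 44.05
tool_pos: [0.5876, 0.0132, 0.1278]
tcp_rot: [0.278, 3.129, -0.0]
force: [0.5, 0.4, -0.7]
gripper_width: 0.0697
```

Request:
move_arm --moves '[[70, [0, 0, -0.4], 0], [70, [0, 0, -0.8], 0], [70, [0, 0, -1], 0], [70, [0, 0, -1], 0], [70, [0, 0, -1], 0], [70, [0, 0, -0.5], 0], [70, [0, 0, 0], 0]]'

```text
clock: 44.63
tool_pos: [0.5893, 0.0132, 0.2495]
tcp_rot: [0.278, 3.123, 0.002]
force: [0.5, 0.8, 0.5]
gripper_width: 0.07
```

Run:
```python
from h import *
go([.4207,.2117,.2]); g=grab("side")
cv2.imwrite('pics/q11s.png',cv2.resize(g['bgr'][80:280,200:460],None,fx=2.9,fy=2.9))
```

```text
t 44.63 pos [0.5893 0.0132 0.2495] w 70.0 F [0.54 0.77 0.55] T [0.05 0.02 0.03]
 x [-0.984  0.176 -0.006] y [0.176 0.984 0.002] z [ 0.006  0.001 -1.   ]  q7 1.34
 shift units [8.05 6.62 1.95]
```

View pics/q11s.png

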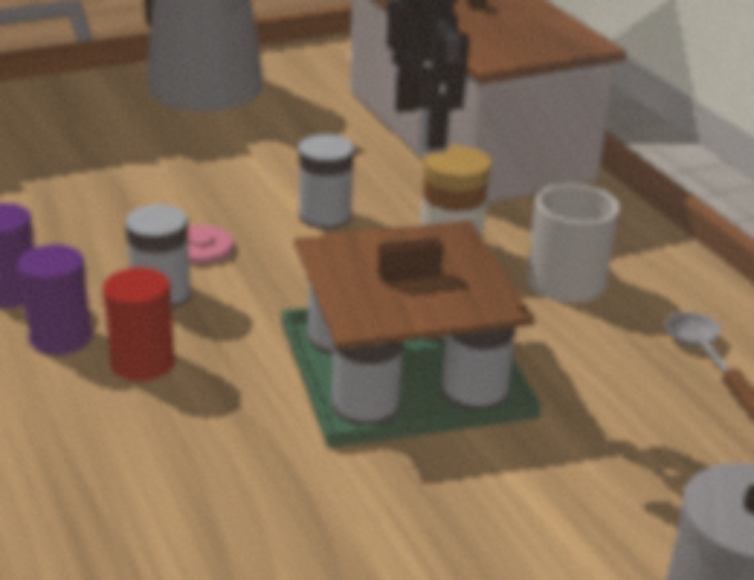

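Request:
move_arm --moves '[[76, [0.4, 0.3, 0], 0], [76, [0.9, 0.75, 0], 0], [76, [0.9, 0.75, 0], 0], [76, [0.9, 0.75, 0], 0], [76, [1, 0.8, 0], 0], [76, [1, 0.8, 0], 0], [76, [1, 0.8, 0], 0], [76, [0.9, 0.75, 0.4], 0], [76, [0.6, 0.5, 0.8], 0], [76, [0.4, 0.35, 0.8], 0]]'

```text
clock: 45.52
tool_pos: [0.4166, 0.2119, 0.1944]
tcp_rot: [-0.272, -3.129, -0.001]
force: [-0.4, 0.1, -0.3]
gripper_width: 0.0762
```

Request:
move_arm --moves '[[76, [0, 0, 0.3], 0], [76, [0, 0, 0], 0], [76, [0, 0, 0], 0]]'

```text
clock: 45.77
tool_pos: [0.4195, 0.2088, 0.1875]
tcp_rot: [-0.279, -3.128, 0.002]
force: [0.0, -0.2, 0.3]
gripper_width: 0.0762
```

Run:
```python
from h import *
go([.4207,.2117,.053]); f=grab("top","q12"); print(ray(f,195,235,.01))
cv2.imwrite('pics/q12c.png',cv2.resize(f['bgr'][120:260,220:400],None,fx=4,fy=4,interpolation=cv2.INTER_CUBIC))
```

```text
t 45.77 pos [0.4195 0.2088 0.1875] w 76.2 F [ 0.02 -0.25  0.25] T [-0.05 -0.09 -0.01]
 x [-0.984  0.177  0.001] y [ 0.177  0.984 -0.001] z [-0.001 -0.001 -1.   ]  q7 0.82
 shift units [-0.03  0.13  5.38]
[0.48116843 0.27860793 0.01      ]
```

View pics/q12c.png

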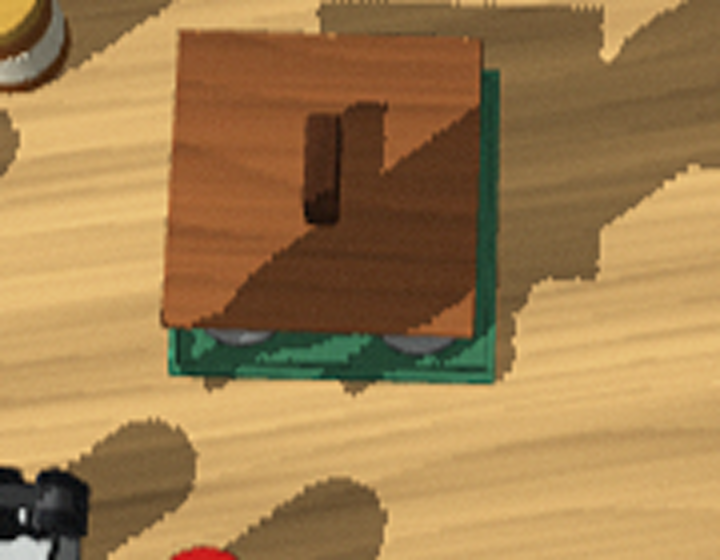

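Run:
```python
from h import *
f=grab("top")
b=np.array([(178,30),(481,38),(475,338),(163,325)])/4+[220,120]
B=np.array([ray(f,*p,.098) for p in b]); c=B.mean(0); print(B.round(3).tolist(),c)
for i,j in((3,0),(2,1)): print(np.degrees(np.arctan2(*(B[j]-B[i])[[1,0]])))
a=np.radians(-10.2); ex=np.array([np.cos(a),np.sin(a)]); ey=np.array([-ex[1],ex[0]])
for u,v in((-.048,.05),(.048,-.05)): print(c[:2]+u*ex+v*ey)
print(ray(f,*(np.array([321,165])/4+[220,120]),.122))
```

```text
[[0.685, 0.083, 0.098], [0.656, -0.084, 0.098], [0.488, -0.056, 0.098], [0.519, 0.11, 0.098]] [0.58697317 0.01305663 0.098     ]
-9.311516703069483
-9.54910948489305
[0.54858602 0.07076648]
[ 0.62536033 -0.04465322]
[0.58853943 0.01334065 0.122     ]
```

Request:
move_arm --moves '[[76, [0, 0.13, 0.5], 0], [76, [0, 0, 0.9], 0], [76, [0, 0, 0.9], 0], [76, [0, 0, 0.9], 0], [76, [0, 0, 0.9], 0], [76, [0, 0, 0.7], 0], [76, [0, 0, 0.3], 0], [76, [0, 0, 0.1], 0], [76, [0, 0, 0], 0]]'

```text
clock: 46.62
tool_pos: [0.4208, 0.2127, 0.0581]
tcp_rot: [0.279, 3.129, 0.0]
force: [-0.2, 0.1, -0.6]
gripper_width: 0.076
```

Request:
move_arm --moves '[[48, [0, 0, 0], 0], [48, [0, 0, 0], 0], [48, [0, 0, 0], 0], [48, [0, 0, 0], 0], [48, [0, 0, 0], 0], [48, [0, 0, 0], 0], [48, [0, 0, 0], 0]]' --force 40

```text
clock: 47.2
tool_pos: [0.421, 0.2132, 0.0591]
tcp_rot: [0.278, 3.127, 0.002]
force: [-0.6, -1.4, 6.5]
gripper_width: 0.0574
```

Request:
move_arm --moves '[[48, [0, 0, -0.4], 0], [48, [0, 0, -0.9], 0], [48, [0, 0, -1], 0], [48, [0, 0, -1], 0], [48, [0, 0, -1], 0], [48, [0, 0, -1], 0], [48, [0, 0, -1], 0], [48, [0, 0, -0.7], 0], [48, [0, 0, 0], 0], [48, [0, 0, 0], 0]]'

```text
clock: 48.03
tool_pos: [0.4205, 0.2132, 0.2345]
tcp_rot: [0.278, 3.127, 0.003]
force: [0.1, -0.5, -1.9]
gripper_width: 0.0571
```

Run:
```python
from h import *
st()
f=grab("top","q13");g=grab("side","q13s")
```

```text
t 48.03 pos [0.4205 0.2132 0.2345] w 57.1 F [ 0.13 -0.51 -1.91] T [0.01 0.02 0.02]
 x [-0.984  0.176 -0.002] y [0.176 0.984 0.002] z [ 0.003  0.002 -1.   ]  q7 0.82
```

View pics/q13s.png

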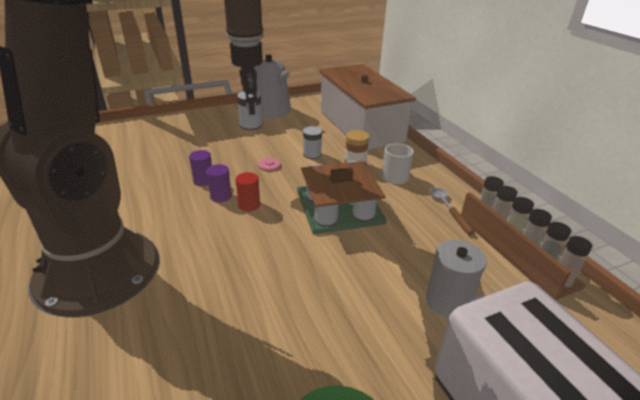

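Request:
move_arm --moves '[[48, [-0.3, -0.2, 0], 0], [48, [-0.7, -0.5, 0], 0], [48, [-0.9, -0.7, 0], 0], [48, [-0.9, -0.7, 0], 0], [48, [-0.9, -0.7, 0], 0], [48, [-0.9, -0.7, 0], 0], [48, [-0.8, -0.7, 0], 0], [48, [-0.5, -0.4, 0], 0], [48, [-0.14, -0.1, 0], 0], [48, [0, 0, 0], 0]]'

```text
clock: 48.97
tool_pos: [0.5484, 0.0688, 0.2317]
tcp_rot: [-0.282, -3.127, 0.002]
force: [-0.5, 1.2, -1.3]
gripper_width: 0.0572
```

Request:
move_arm --moves '[[48, [0, 0, 0], 0], [48, [0, 0, 0], 0]]'

```text
clock: 49.13
tool_pos: [0.5472, 0.0717, 0.2324]
tcp_rot: [-0.275, -3.128, -0.001]
force: [-0.1, 1.7, -1.1]
gripper_width: 0.0575
```

Run:
```python
from h import *
go([.5486,.0708,.158]);g=grab("side")
cv2.imwrite('pics/q14s.png',cv2.resize(g['bgr'][80:280,200:460],None,fx=2.9,fy=2.9))
```

```text
t 49.13 pos [0.5472 0.0717 0.2324] w 57.5 F [-0.11  1.72 -1.1 ] T [ 0.01  0.05 -0.01]
 x [-0.985  0.175  0.001] y [0.175 0.985 0.   ] z [-0.001  0.    -1.   ]  q7 1.22
 shift units [-0.06 -0.03  2.98]
```

View pics/q14s.png

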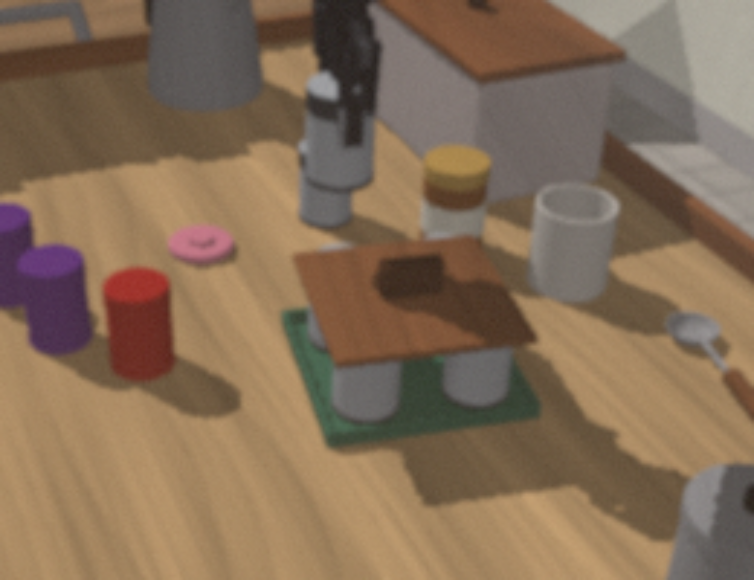

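The board was knocked: its corners moved by about 18 px in the crop towards the camera. I'll measure it again.

Run:
```python
from h import *
g=grab("side"); f=grab("top")
for nm,pts in (("before",[(296,240),(468,224),(526,313),(345,340)]),("now",[(296,257),(475,239),(534,341),(340,359)])):
    b=np.array(pts)/2.9+[200,80]
    B=np.array([ray(g,*p,.098) for p in b]); print(nm,B.round(3).tolist(),B.mean(0).round(4))
    for i,j in((3,0),(2,1)): print(np.degrees(np.arctan2(*(B[j]-B[i])[[1,0]])).round(1))
cv2.imwrite('pics/q15s.png',cv2.resize(g['bgr'][150:250,290:400],None,fx=6,fy=6,interpolation=cv2.INTER_CUBIC))
cv2.imwrite('pics/q15t.png',cv2.resize(f['bgr'][100:260,220:400],None,fx=3.5,fy=3.5,interpolation=cv2.INTER_CUBIC))
```

```text
before [[0.519, 0.104, 0.098], [0.679, 0.072, 0.098], [0.653, -0.077, 0.098], [0.497, -0.057, 0.098]] [0.587  0.0105 0.098 ]
82.2
80.3
now [[0.508, 0.076, 0.098], [0.671, 0.046, 0.098], [0.638, -0.115, 0.098], [0.483, -0.079, 0.098]] [ 0.5753 -0.018   0.098 ]
80.8
78.3
```

View pics/q15s.png

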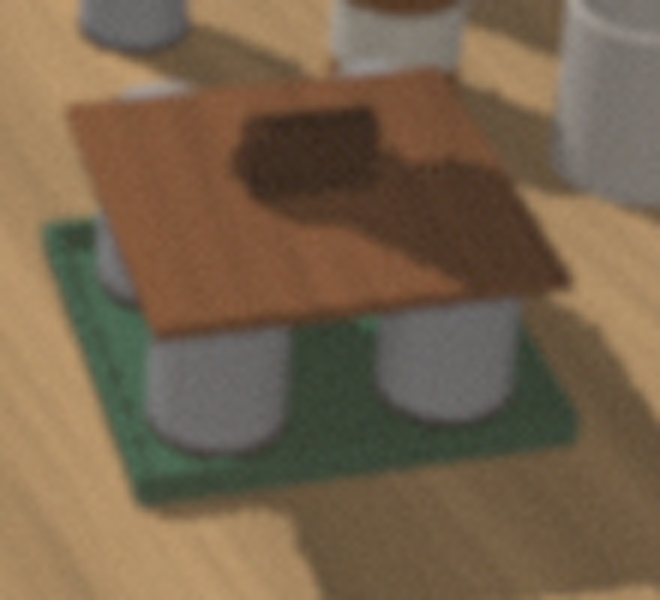

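View pics/q15t.png

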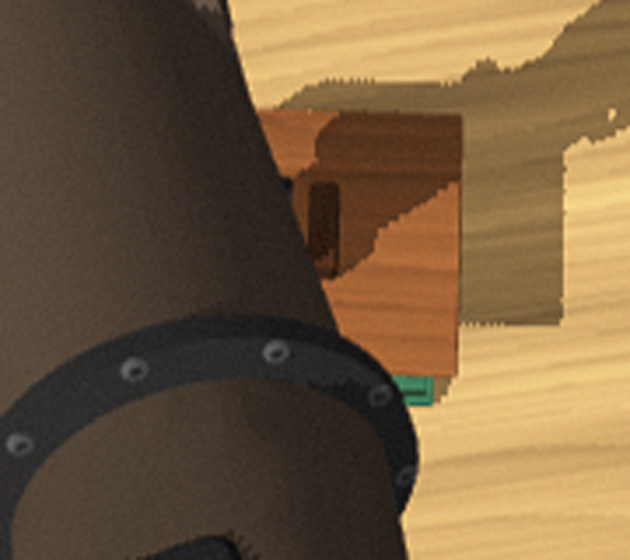

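Run:
```python
from h import *
f=grab("top"); g=grab("side")
a=np.radians(-9.7); ex=np.array([np.cos(a),np.sin(a)]); ey=np.array([-ex[1],ex[0]])
p=[ray(f,*(np.array(q)/3.5+[220,100]),.098) for q in [(461,116),(457,376)]]
print(p, np.degrees(np.arctan2(*(p[0]-p[1])[[1,0]])))
m=(p[0]+p[1])[:2]/2; c1=m+.085*ey; print("centre from right edge",c1)
print("bar top", ray(f,*(np.array((325,232))/3.5+[220,100]),.130))
c=np.array([.5755,-.0175])
for c in (c1,c):
  for u,v in((-.048,.047),(.048,.047)): print(c+u*ex+v*ey)
c=c1
ii=g['bgr'].copy()
P=[np.r_[c+u*.085*ex+v*.085*ey,.098] for u,v in((1,1),(1,-1),(-1,-1),(-1,1))]
cv2.polylines(ii,[np.array([proj(g,x) for x in P]).round().astype(int)],True,(0,255,255),1)
cv2.imwrite('pics/q16s.png',cv2.resize(ii[150:250,290:400],None,fx=6,fy=6,interpolation=cv2.INTER_NEAREST))
```

```text
[array([ 0.64416297, -0.10815647,  0.098     ]), array([ 0.47800817, -0.08008647,  0.098     ])] -9.588941443867004
centre from right edge [ 0.57540717 -0.01033667]
bar top [ 0.57128221 -0.01183038  0.13      ]
[0.53601241 0.04407888]
[0.63063994 0.0279039 ]
[0.53610523 0.03691555]
[0.63073277 0.02074057]
```

View pics/q16s.png

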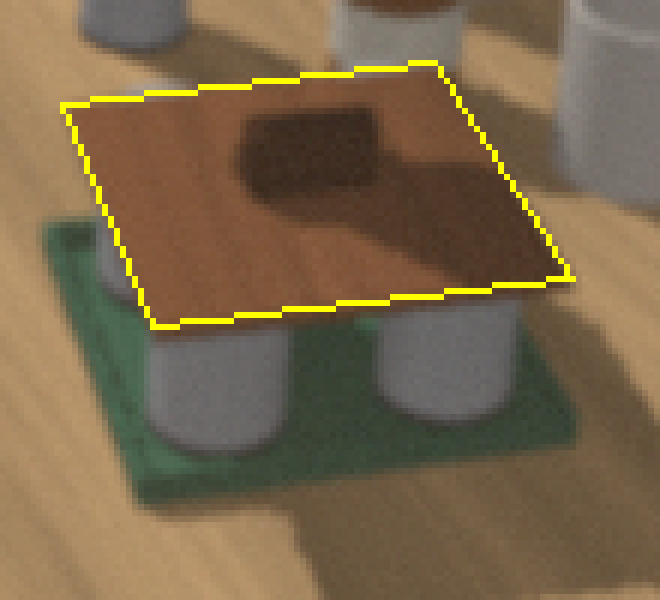

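Request:
move_arm --moves '[[48, [0.1, -0.3, 0], 0], [48, [0.1, -0.6, 0.2], 0], [48, [0.04, -0.3, 0.5], 0], [48, [0, 0, 0.7], 0], [48, [0, 0, 0.7], 0], [48, [0, 0, 0.4], 0], [48, [0, 0, 0.2], 0], [48, [0, 0, 0.1], 0], [48, [0, 0, 0], 0], [48, [0, 0, 0], 0]]'

```text
clock: 50.22
tool_pos: [0.5373, 0.0422, 0.1635]
tcp_rot: [0.278, 3.128, 0.0]
force: [1.0, 1.1, -0.4]
gripper_width: 0.0572
```

Run:
```python
from h import *
go([.536,.043,.157]);g=grab("side")
cv2.imwrite('pics/q17s.png',cv2.resize(g['bgr'][100:250,270:420],None,fx=4,fy=4,interpolation=cv2.INTER_CUBIC))
```

```text
t 50.22 pos [0.5373 0.0422 0.1635] w 57.2 F [ 1.04  1.12 -0.44] T [ 0.01 -0.01  0.04]
 x [-0.984  0.176 -0.001] y [0.176 0.984 0.   ] z [ 0.001  0.    -1.   ]  q7 1.28
 shift units [0.06 0.02 0.26]
```

View pics/q17s.png

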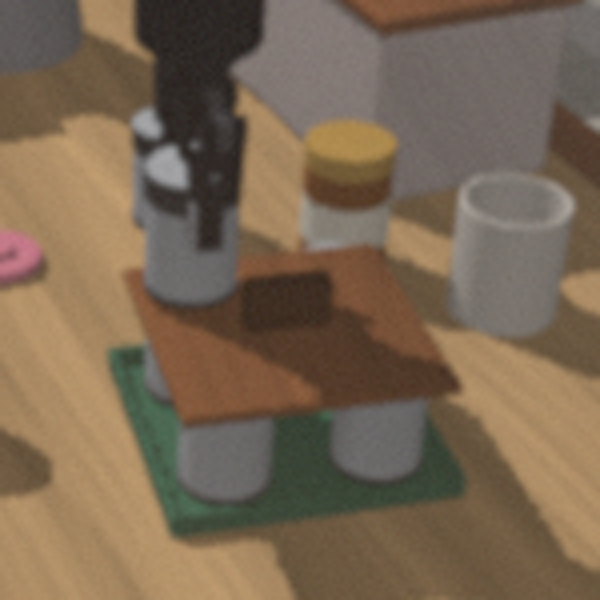

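Request:
move_arm --moves '[[48, [0, 0, 0.08], 0], [48, [0, 0, 0.06], 0], [48, [0, 0, 0.06], 0], [48, [0, 0, 0.04], 0], [48, [0, 0, 0], 0], [48, [0, 0, 0], 0]]'

```text
clock: 50.77
tool_pos: [0.5369, 0.0422, 0.1572]
tcp_rot: [0.278, 3.129, 0.0]
force: [-2.4, 0.1, 5.3]
gripper_width: 0.0573
```

Request:
move_arm --moves '[[62, [0, 0, 0], 0], [68, [0, 0, 0], 0], [76, [0, 0, 0], 0], [76, [0, 0, 0], 0], [76, [0, 0, 0], 0]]'

```text
clock: 51.18
tool_pos: [0.5369, 0.0422, 0.1567]
tcp_rot: [-0.278, -3.129, -0.0]
force: [0.3, 0.0, -0.1]
gripper_width: 0.0759
```

Request:
move_arm --moves '[[76, [0, 0, -0.3], 0], [76, [0, 0, -0.7], 0], [76, [0, 0, -1], 0], [76, [0, 0, -1], 0], [76, [0, 0, -1], 0], [76, [0, 0, -0.5], 0], [76, [0, 0, 0], 0]]'

```text
clock: 51.77
tool_pos: [0.5385, 0.0423, 0.2731]
tcp_rot: [0.278, 3.124, 0.003]
force: [-0.4, 0.0, -0.1]
gripper_width: 0.0761
```

Run:
```python
from h import *
go([.629,.2963,.2]);g=grab("side")
cv2.imwrite('pics/q18s.png',cv2.resize(g['bgr'][100:250,270:420],None,fx=4,fy=4,interpolation=cv2.INTER_CUBIC))
```

```text
t 51.77 pos [0.5385 0.0423 0.2731] w 76.1 F [-0.43  0.02 -0.12] T [-0.04 -0.06 -0.  ]
 x [-0.984  0.176 -0.006] y [0.176 0.984 0.002] z [ 0.006  0.001 -1.   ]  q7 1.26
 shift units [-1.75 10.63  2.96]
```

View pics/q18s.png

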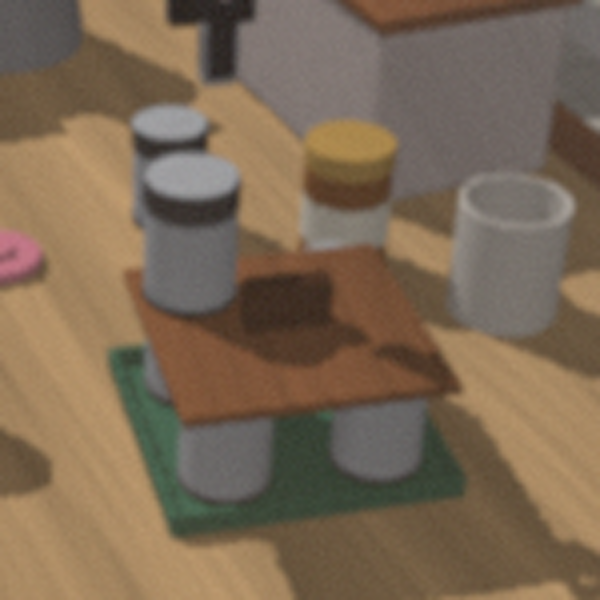

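E stands on the board, which is level. Now tin A.

Request:
move_arm --moves '[[76, [-0.1, 0.5, 0], 0], [76, [-0.2, 1, 0], 0], [76, [-0.2, 1, 0], 0], [76, [-0.2, 1, 0], 0], [76, [-0.2, 1, 0], 0], [76, [-0.2, 1, 0], 0], [76, [-0.2, 1, 0], 0], [76, [-0.1, 1, 0], 0], [76, [-0.1, 1, 0.3], 0], [76, [-0.1, 1, 0.6], 0]]'

```text
clock: 52.65
tool_pos: [0.6185, 0.2716, 0.2466]
tcp_rot: [0.277, 3.129, 0.002]
force: [-0.4, -0.2, 0.5]
gripper_width: 0.0761
```

Request:
move_arm --moves '[[76, [-0.1, 0.8, 0.8], 0], [76, [-0.05, 0.33, 0.8], 0], [76, [0, 0, 0.7], 0], [76, [0, 0, 0.3], 0], [76, [0, 0, 0], 0], [76, [0, 0, 0], 0]]'

```text
clock: 53.15
tool_pos: [0.6266, 0.2959, 0.1813]
tcp_rot: [-0.278, -3.128, 0.001]
force: [-0.1, -1.3, 0.7]
gripper_width: 0.0758
```

Run:
```python
from h import *
go([.629,.2963,.058]);f=grab("top")
cv2.imwrite('pics/q19.png',cv2.resize(f['bgr'][100:260,140:400],None,fx=3,fy=3,interpolation=cv2.INTER_CUBIC))
```

```text
t 53.15 pos [0.6266 0.2959 0.1813] w 75.8 F [-0.15 -1.27  0.7 ] T [ 0.05 -0.02 -0.02]
 x [-0.984  0.177  0.001] y [ 0.177  0.984 -0.001] z [-0.001 -0.001 -1.   ]  q7 0.92
 shift units [-0.1   0.04  4.93]
```

View pics/q19.png

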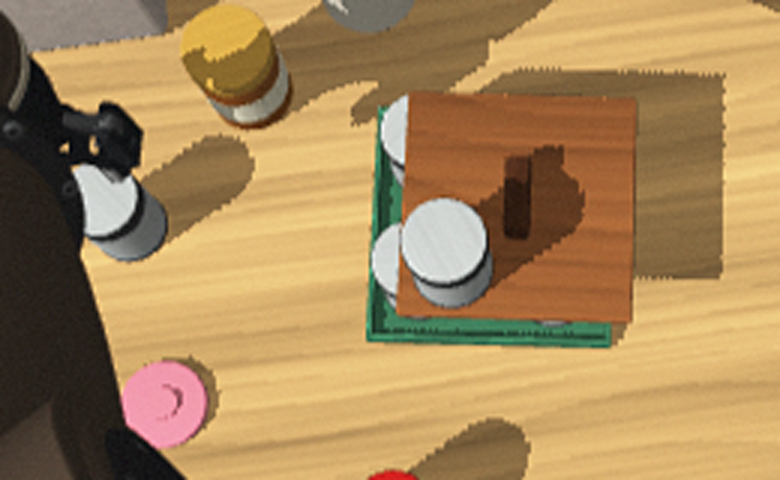

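Run:
```python
from h import *
f=grab("top")
b=np.array([(408,92),(636,97),(631,321),(398,315)])/3+[140,100]
B=np.array([ray(f,*p,.098) for p in b]); c=B.mean(0); print(B.round(3).tolist(),c, np.linalg.norm(c[:2]-[.587,.0115]))
a=np.radians(-9.7); ex=np.array([np.cos(a),np.sin(a)]); ey=np.array([-ex[1],ex[0]])
E=ray(f,*(np.array((445,240))/3+[140,100]),.183)[:2]; print("E",E,"board frame",(E-c[:2])@ex,(E-c[:2])@ey)
t=c[:2]+.045*ex+.046*ey; print("target A",t)
```

```text
[[0.674, 0.058, 0.098], [0.646, -0.109, 0.098], [0.479, -0.08, 0.098], [0.507, 0.085, 0.098]] [ 0.57644024 -0.0113945   0.098     ] 0.025212428425319428
E [0.53470742 0.0411536 ] board frame -0.049989981294128724 0.044765306777380436
target A [0.6285474  0.02636584]
```

Request:
move_arm --moves '[[76, [-0.1, 0.04, 0.5], 0], [76, [0, 0, 0.9], 0], [76, [0, 0, 0.9], 0], [76, [0, 0, 0.9], 0], [76, [0, 0, 0.8], 0], [76, [0, 0, 0.5], 0], [76, [0, 0, 0.3], 0], [76, [0, 0, 0.1], 0], [76, [0, 0, 0], 0]]'

```text
clock: 54.0
tool_pos: [0.6297, 0.2966, 0.0594]
tcp_rot: [0.278, 3.129, 0.0]
force: [-0.1, 0.8, 0.3]
gripper_width: 0.0758
```

Request:
move_arm --moves '[[48, [0, 0, 0], 0], [48, [0, 0, 0], 0], [48, [0, 0, 0], 0], [48, [0, 0, 0], 0], [48, [0, 0, 0], 0], [48, [0, 0, 0], 0], [48, [0, 0, 0], 0]]'

```text
clock: 54.58
tool_pos: [0.6304, 0.297, 0.0608]
tcp_rot: [0.278, 3.127, 0.002]
force: [0.2, -0.1, 7.3]
gripper_width: 0.0571
```

Request:
move_arm --moves '[[48, [0, 0, -0.4], 0], [48, [0, 0, -0.9], 0], [48, [0, 0, -1], 0], [48, [0, 0, -1], 0], [48, [0, 0, -1], 0], [48, [0, 0, -1], 0], [48, [0, 0, -1], 0], [48, [0, 0, -0.7], 0], [48, [0, 0, 0], 0], [48, [0, 0, 0], 0]]'

```text
clock: 55.42
tool_pos: [0.6297, 0.2967, 0.2358]
tcp_rot: [0.278, 3.127, 0.002]
force: [0.3, 0.0, -1.6]
gripper_width: 0.0572
```

Run:
```python
from h import *
go([.626,.026,.158])
```

```text
t 55.42 pos [0.6297 0.2967 0.2358] w 57.2 F [ 0.28  0.04 -1.58] T [-0.    0.01  0.03]
 x [-0.984  0.176 -0.002] y [0.176 0.984 0.002] z [ 0.002  0.001 -1.   ]  q7 0.92
 shift units [ -1.76 -10.69   3.1 ]
```

Request:
move_arm --moves '[[48, [-0.1, -0.4, 0], 0], [48, [-0.1, -0.7, 0], 0], [48, [-0.16, -0.9, 0], 0], [48, [-0.2, -0.9, 0], 0], [48, [-0.2, -0.9, 0], 0], [48, [-0.2, -0.9, 0], 0], [48, [-0.2, -0.9, 0], 0], [48, [-0.1, -0.9, 0], 0], [48, [-0.1, -0.9, 0], 0], [48, [-0.1, -0.9, 0], 0]]'

```text
clock: 56.25
tool_pos: [0.6275, 0.0821, 0.233]
tcp_rot: [-0.281, -3.127, 0.003]
force: [0.2, -0.1, -0.8]
gripper_width: 0.0574
```

Request:
move_arm --moves '[[48, [-0.2, -0.9, 0], 0], [48, [-0.1, -0.8, 0], 0], [48, [-0.1, -0.5, 0], 0], [48, [0, -0.15, 0], 0], [48, [0, 0, 0], 0], [48, [0, 0, 0], 0], [48, [0, 0, 0], 0]]'

```text
clock: 56.83
tool_pos: [0.6281, 0.0281, 0.2341]
tcp_rot: [-0.275, -3.129, -0.001]
force: [0.7, 0.9, -0.2]
gripper_width: 0.0572
```

Run:
```python
from h import *
go([.6285,.0264,.159]);g=grab("side")
cv2.imwrite('pics/q20s.png',cv2.resize(g['bgr'][80:250,260:430],None,fx=3.5,fy=3.5,interpolation=cv2.INTER_CUBIC))
```

```text
t 56.83 pos [0.6281 0.0281 0.2341] w 57.2 F [ 0.69  0.88 -0.24] T [ 0.05 -0.05  0.01]
 x [-0.985  0.174  0.001] y [0.174 0.985 0.001] z [-0.     0.001 -1.   ]  q7 1.32
 shift units [-0.03 -0.07  3.  ]
```

View pics/q20s.png

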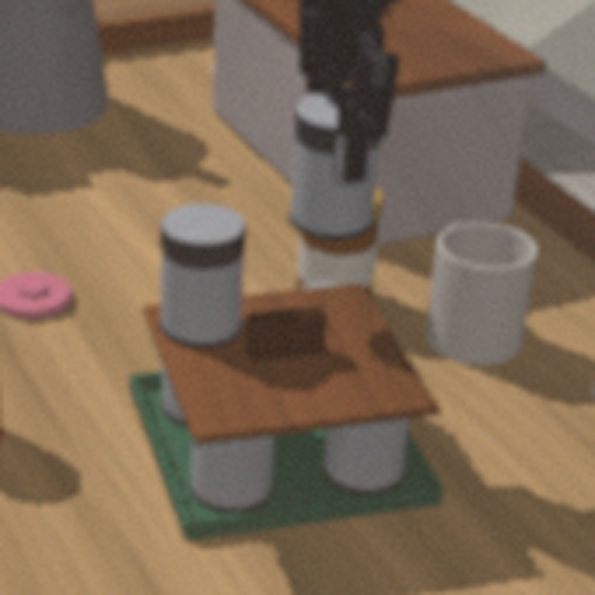

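The board has not moved again. I'll lower tin A.

Request:
move_arm --moves '[[48, [0, -0.07, 0.3], 0], [48, [0, 0, 0.7], 0], [48, [0, 0, 0.7], 0], [48, [0, 0, 0.6], 0], [48, [0, 0, 0.3], 0], [48, [0, 0, 0.15], 0], [48, [0, 0, 0.1], 0], [48, [0, 0, 0.05], 0], [48, [0, 0, 0], 0], [48, [0, 0, 0], 0]]'

```text
clock: 57.72
tool_pos: [0.6284, 0.0246, 0.1625]
tcp_rot: [0.278, 3.128, 0.0]
force: [0.9, 1.0, -1.5]
gripper_width: 0.0572
```

Run:
```python
from h import *
go([.6285,.0264,.159]);g=grab("side")
cv2.imwrite('pics/q21s.png',cv2.resize(g['bgr'][80:250,260:430],None,fx=3.5,fy=3.5,interpolation=cv2.INTER_CUBIC))
```

```text
t 57.72 pos [0.6284 0.0246 0.1625] w 57.2 F [ 0.87  1.01 -1.48] T [ 0.05 -0.04 -0.04]
 x [-0.984  0.176 -0.001] y [0.176 0.984 0.   ] z [ 0.001  0.    -1.   ]  q7 1.33
 shift units [0.01 0.07 0.14]
```

View pics/q21s.png

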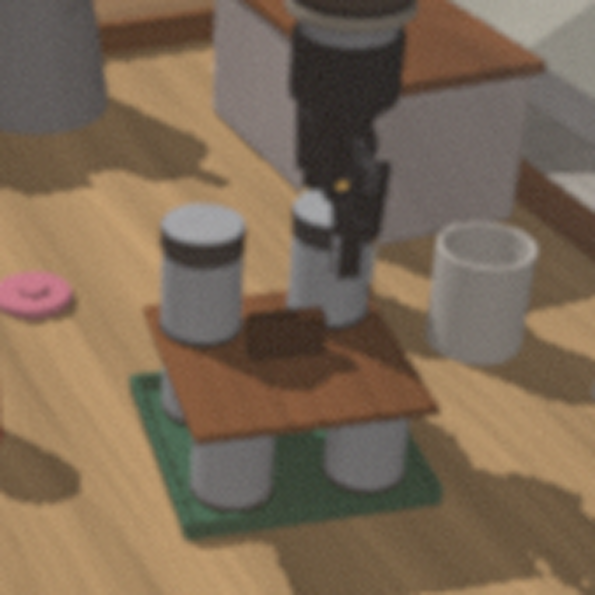

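Request:
move_arm --moves '[[48, [0, 0.07, 0.06], 0], [48, [0, 0, 0.05], 0], [48, [0, 0, 0.05], 0], [48, [0, 0, 0], 0], [48, [0, 0, 0], 0]]'

```text
clock: 58.18
tool_pos: [0.6285, 0.0267, 0.1588]
tcp_rot: [0.277, 3.128, 0.001]
force: [-3.9, 0.8, 7.6]
gripper_width: 0.0573
```

Request:
move_arm --moves '[[62, [0, 0, 0], 0], [68, [0, 0, 0], 0], [76, [0, 0, 0], 0], [76, [0, 0, 0], 0], [76, [0, 0, 0], 0]]'

```text
clock: 58.6
tool_pos: [0.6282, 0.0262, 0.1576]
tcp_rot: [-0.278, -3.129, 0.0]
force: [0.3, 0.6, -0.2]
gripper_width: 0.0758
```

Request:
move_arm --moves '[[76, [0, 0, -0.3], 0], [76, [0, 0, -0.7], 0], [76, [0, 0, -1], 0], [76, [0, 0, -1], 0], [76, [0, 0, -1], 0], [76, [0, 0, -1], 0], [76, [0, 0, 0], 0]]'

```text
clock: 59.18
tool_pos: [0.6305, 0.0263, 0.2889]
tcp_rot: [0.278, 3.121, 0.003]
force: [0.3, -0.0, 1.3]
gripper_width: 0.0759
```

Request:
move_arm --moves '[[76, [0.1, 0.5, 0], 0], [76, [0.1, 1, 0], 0], [76, [0.1, 1, 0], 0], [76, [0.1, 1, 0], 0], [76, [0.1, 1, 0], 0], [76, [0.1, 1, 0], 0], [76, [0.1, 1, 0], 0], [76, [0.1, 1, 0], 0], [76, [0.1, 0.7, 0], 0], [76, [0, 0.3, 0], 0]]'

```text
clock: 60.02
tool_pos: [0.642, 0.244, 0.2815]
tcp_rot: [-0.271, -3.127, -0.002]
force: [-0.5, 0.8, 0.4]
gripper_width: 0.076
```

Run:
```python
from h import *
st();g=grab("side");f=grab("top")
cv2.imwrite('pics/q22s.png',cv2.resize(g['bgr'][80:250,260:430],None,fx=3.5,fy=3.5,interpolation=cv2.INTER_CUBIC))
cv2.imwrite('pics/q22t.png',cv2.resize(f['bgr'][100:260,140:400],None,fx=3,fy=3,interpolation=cv2.INTER_CUBIC))
```

```text
t 60.02 pos [0.642  0.244  0.2815] w 76.0 F [-0.52  0.83  0.35] T [ 0.08 -0.   -0.01]
 x [-0.985  0.172  0.003] y [0.172 0.985 0.001] z [-0.002  0.001 -1.   ]  q7 0.99
```

View pics/q22s.png

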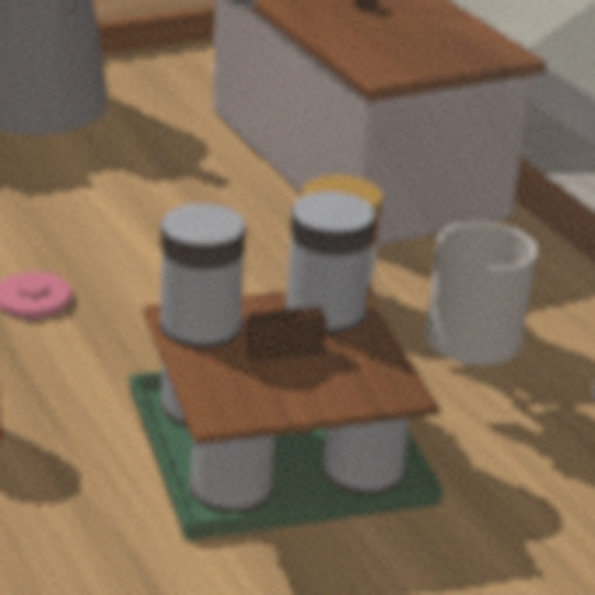

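View pics/q22t.png

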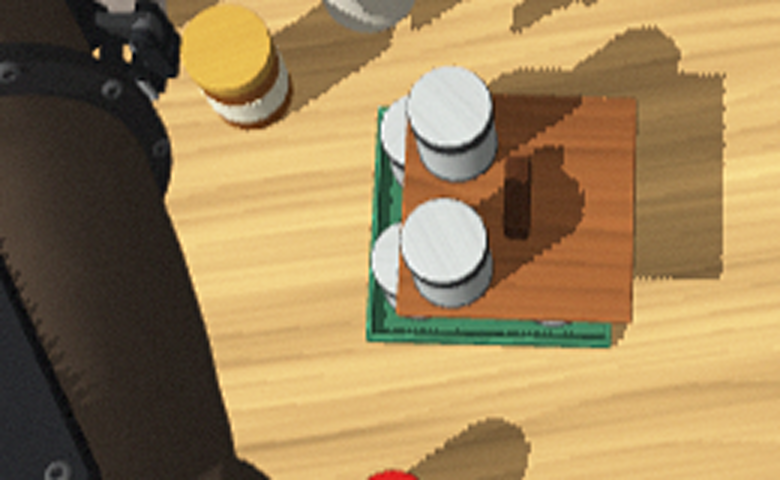

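Request:
move_arm --moves '[[76, [0, 0, 0], 0], [76, [0, 0, 0], 0], [76, [0, 0, 0], 0], [76, [0, 0, 0], 0], [76, [0, 0, 0], 0], [76, [0, 0, 0], 0]]'

```text
clock: 60.62
tool_pos: [0.6437, 0.2388, 0.283]
tcp_rot: [0.279, 3.129, 0.0]
force: [0.4, 0.2, -0.4]
gripper_width: 0.076
```

Run:
```python
from h import *
from workcell import workorder
f=grab("top"); o=cv2.imread('pics/q22t.png'); n=cv2.resize(f['bgr'][100:260,140:400],None,fx=3,fy=3,interpolation=cv2.INTER_CUBIC)
print("diff board", cv2.absdiff(o,n)[60:360,360:650].mean())
print(workorder.job_done())
```

```text
diff board 1.6575938697318007
the job is handed in; nothing more can be done
None
```

The job is handed in at about 60.6 s on the robot's clock. It reports no verdict, so everything below rests on my own measurements.

- **Tins:** I lifted all six to weigh them. Four were full (about 3.3 to 4.6 N) and now stand upright in the tray. Two were empty (about 0.6 and 1.1 N) and now stand upright on the board.
- **Board:** I laid it level on the full tins, centred over the tray. While I carried the first empty tin it was knocked about 25 mm off centre. I measured it again and left it there, inside the 45 mm limit. Both empty tins went on its left half, which sits over the full tins' support area.
- **Last checks:** The final top and side pictures show both empty tins upright on a level board, with the full tins below. The jar and sugar tin do not look moved in any picture, but I did not measure their positions again. The gripper was clear of everything, and the stack was steady between the last two pictures.
- **Disagreement:** After the knock, one hand-read estimate of the board's centre from the side view was about 7 mm off the top view. A clearer top view later put it 25 mm off centre. None of the checks failed.

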